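# Tighten a sample case's lid crisscross with four lever screws

## Task

Tighten the loose lid of the sample case evenly in two rounds, turning its four screw levers clockwise in crisscross order, each screw being followed by the one diagonally opposite. In the first round bring every lever only about halfway, to 45 degrees; in the second turn them all fully home, so that the levers lie along the case's edges and the lid sits flat on the rim. Do not let the lid go badly crooked on the way, as when one screw is taken home or two neighbouring ones halfway while the opposite ones are still loose, and leave the other things on the desk where they are.

Things in the scene. Friction and masses are not known exactly. Their poses are not given: they have to be found in the camera images.
- case: grey open-topped sample case, 153 (x) x 199 (y) x 55 mm high, fixed to the desk; origin at the centre of its underside, z up; its x axis points away from the robot to within 0.3 rad. The lid is forced up by springs inside the case and held down by four lever screws near its corners.
- lid: flat aluminium lid 149 x 195 x 10 mm over the case, with a 16 mm deep skirt below that guides it in the case; origin at the centre of the underside of its plate: 65 mm above the desk when all screws are loose (lid top at 75 mm), 55 mm (lying on the case's rim, lid top at 65 mm) when all are home.
- screw_1 (a joint): turn of the far left lever screw, rad: 0 = loose, its lever sticking straight out along the case's +x; it grows as the lever is turned clockwise seen from above; 0.785 = halfway (45 degrees); 1.571 = home at a hard stop, the lever lying along the case's edge, pointing along the case's -y. It stays where it is left and takes about 0.1 N m to turn (2 to 3 N pushing near the lever's end). The whole screw sinks 6.4 mm per rad and carries its corner of the lid down with it.
- hub_1 (a point): point on the upright axis of the far left screw, at (+52, +75) mm in the case's x and y, half-way up its lever (99 mm above the desk when loose, 89 mm when home). The black hub is 24 mm across and its top is 10 mm above this point.
- tip_1 (a point): outer end of the far left screw's black lever, 58 mm from the axis, half-way up. The lever is a straight bar 12 mm wide and 16 mm high, running outward from the hub; the space below it, down to the lid, is free (16 mm).
- screw_2 (a joint): turn of the far right lever screw, rad: 0 = loose, its lever sticking straight out along the case's -y; it grows as the lever is turned clockwise seen from above; 0.785 = halfway (45 degrees); 1.571 = home at a hard stop, the lever lying along the case's edge, pointing along the case's -x. It stays where it is left and takes about 0.1 N m to turn (2 to 3 N pushing near the lever's end). The whole screw sinks 6.4 mm per rad and carries its corner of the lid down with it.
- hub_2 (a point): point on the upright axis of the far right screw, at (+52, -75) mm in the case's x and y, half-way up its lever (99 mm above the desk when loose, 89 mm when home). The black hub is 24 mm across and its top is 10 mm above this point.
- tip_2 (a point): outer end of the far right screw's black lever, 58 mm from the axis, half-way up. The lever is a straight bar 12 mm wide and 16 mm high, running outward from the hub; the space below it, down to the lid, is free (16 mm).
- screw_3 (a joint): turn of the near right lever screw, rad: 0 = loose, its lever sticking straight out along the case's -x; it grows as the lever is turned clockwise seen from above; 0.785 = halfway (45 degrees); 1.571 = home at a hard stop, the lever lying along the case's edge, pointing along the case's +y. It stays where it is left and takes about 0.1 N m to turn (2 to 3 N pushing near the lever's end). The whole screw sinks 6.4 mm per rad and carries its corner of the lid down with it.
- hub_3 (a point): point on the upright axis of the near right screw, at (-52, -75) mm in the case's x and y, half-way up its lever (99 mm above the desk when loose, 89 mm when home). The black hub is 24 mm across and its top is 10 mm above this point.
- tip_3 (a point): outer end of the near right screw's black lever, 58 mm from the axis, half-way up. The lever is a straight bar 12 mm wide and 16 mm high, running outward from the hub; the space below it, down to the lid, is free (16 mm).
- screw_4 (a joint): turn of the near left lever screw, rad: 0 = loose, its lever sticking straight out along the case's +y; it grows as the lever is turned clockwise seen from above; 0.785 = halfway (45 degrees); 1.571 = home at a hard stop, the lever lying along the case's edge, pointing along the case's +x. It stays where it is left and takes about 0.1 N m to turn (2 to 3 N pushing near the lever's end). The whole screw sinks 6.4 mm per rad and carries its corner of the lid down with it.
- hub_4 (a point): point on the upright axis of the near left screw, at (-52, +75) mm in the case's x and y, half-way up its lever (99 mm above the desk when loose, 89 mm when home). The black hub is 24 mm across and its top is 10 mm above this point.
- tip_4 (a point): outer end of the near left screw's black lever, 58 mm from the axis, half-way up. The lever is a straight bar 12 mm wide and 16 mm high, running outward from the hub; the space below it, down to the lid, is free (16 mm).
- calculator: desk calculator 140 x 102 x 26 mm, bystander; origin at the centre of its underside
- tape_dispenser: tape dispenser 110 x 28 x 60 mm, bystander; origin at the centre of its underside
- jar_2: specimen jar with a screw lid, 61 mm across, 72 mm high, bystander; origin at the centre of its underside

How it is judged:
By the outcome, as a careful person would: the job done as asked, in the order asked, and still so for the second after the job is handed in, with the robot touching nothing.
It also fails if it takes over 72 s, if anything falls off the work surface, if the arm or the gripper's body presses on something with over 40 N, if the wrist force passes 120 N, or if a joint passes its speed limit or range.

## Robot

A 6-joint arm with a two-finger parallel gripper is mounted at the origin on a cart in front of the work surface, level with it; the furniture and walls round the work are solid. World frame = base frame: x ahead of the robot, y to its left, z up, the work surface at z = 0. Lengths are in m, angles in rad, forces in N, time in s.
With the tool pointing down it reaches from about 0.3 to 0.95 m from the base axis. Payload 3.1 kg.
Tool frame: the origin (TCP) lies on the centre line of the jaws, within the pads' length; the fingertips stand tip_extent ahead of it and the grasp point (between the pads) lies 11 mm behind it (tip_extent is the distance from the TCP to the fingertips, in m); z points along the fingers, x is the direction in which the jaws open and shut, and the axes are right-handed (so a half turn about z gives the same grasp; the last joint's range is limited). The gripper opens to 85 mm and grips with 20 to 120 N. Pads are 22 mm wide; open, the fingers measure 114 mm over their backs; the gripper's body (76 mm by 85 mm) begins 54 mm behind the grasp point. The pads swing forward as they close: fully open they stand 13 mm farther back than shut.
Start: joints at [-1.36, 0.308, 1.634, -0, 1.2, -0.07], TCP at [0.173, -0.601, 0.239] pointing down, gripper open.
Joint ranges: [-3.06, 3.06], [-0.79, 1.96], [0.05, 2.63], [-1.19, 4.34], [0.05, 2.64], [-2.94, 2.94]. Speed limits (rad/s): [2.79, 2.79, 3.14, 3.14, 3.14, 3.14].

## Interface

Orientations are given as a unit quaternion [w, x, y, z].
In Python, from station import observe, read_camera, get_calibration, sign_off, tip_extent gives the robot as it stands. The module is installed in compiled form; this text tells all that it offers.
- The arm moves only by the shell command python3 -m pendant 'ROWS' [OPENING] [FORCE]. ROWS is JSON, a list of rows, each an object of numbers: "tx", "ty", "tz": the shift along the tool's x, y, z in cm; "roll": the turn about the tool's z in degrees. In form: [{"tx": .., "ty": .., "tz": .., "roll": ..}, ...]. A call has 1 to 8 rows; each row is the pose to reach, as a shift and turn from the pose commanded when the call began, along the tool's axes at that moment; what a row does not reach only later rows make up. A row lasts 1/12 s, in which the tool goes at most 41.7 mm and 7.16 degrees, less where a joint would pass 70% of its speed; a pose out of reach is approached as far as the arm can. A call with a gripper value outside its range is refused whole. OPENING is the closure, from 0 (fully open) to 1 (shut), set as the call begins (- or left out, the last holds). The fingers move at their own pace and stop on an object; FORCE is the grip in N (left out, the last holds). Time passes only in rows, so rows that repeat a pose let the fingers close. It gives the time, the measured TCP pose, the force and the opening at its end, in the units of the state.
- observe(): the state, without advancing time (a new reading comes with each control period).
- read_camera(name): name is "scene" or "top" or "wrist"; returns (picture, depth): 400x640x3 uint8, blue, green, red; 400x640 float32, m along the optical axis (not along the pixel's ray), 0 where there is no reading.
- get_calibration(name): a dict with "vertical_fov" (degrees; the focal length in pixels is half the picture's height over the tangent of half this angle, whatever the lens; pixels are square), "cx", "cy" (the principal point, pixels), "position" and "attitude" of the camera in the world; the wrist camera has in their place "mount" (4x4, takes a point from camera to tool coordinates, whose origin is the TCP and whose axes are the tool frame's). Camera axes: x right, y up, looking along -z (the intrinsics and any distortion apply to the point x, -y, -z); pixel columns grow to the right and rows downward; lengths in m; the calibration is good to about 2 mm. A picture is of the moment at which its call begins: read the wrist's pose just before it. get_calibration takes no time and is no camera call.
- sign_off(): hands the job in, once; it reports no verdict.
The state is a dict: "time_s": time; "q": joint angles; "dq": joint speeds; "effort": joint torques, N m; "ee_pos": TCP position; "tool_rot": TCP orientation; "contact_force": force on the tool from outside, world axes, zero at the start; "ft_torque": the same for the moment, N m; "opening": opening from 0.0 (shut) to 1.0 (fully open).
Only numpy, scipy, OpenCV 4.12 (cv2) and the standard library are available. Lean on these libraries where they do the work, as an engineer would, in place of code of your own. Each camera call takes 0.05 s, during which the arm holds its last target.

## Working session

There is one attempt and no reset: what is moved stays moved. The work goes in short steps, Python scripts to look and compute and a shell command to move; the robot and the scene stay as the last step left them, time stands still between calls to the robot, and variables do not carry over. Pictures are saved under pics/ and viewed, and the job is handed in when it is done.

```bash
mkdir -p pics; ls
cat > h.py <<'E'
import numpy as np, cv2
from station import *
E
python3 - <<'E'
from h import *
import station
print(observe(), tip_extent)
for n in("scene","top","wrist"):
    print(n,get_calibration(n))
for n in("scene","top"):
    p,d=read_camera(n); cv2.imwrite(f"pics/{n}0.png",p); np.save(f"{n}0.npy",d)
E
```

```text
pics
{'time_s': 0.0, 'q': array([-1.35971027e+00,  3.08988695e-01,  1.63518564e+00,  2.42848365e-05,
        1.19966875e+00, -6.97374341e-02]), 'dq': array([ 1.02439647e-03,  9.75472549e-04,  2.07149690e-04,  1.67111671e-03,
       -1.05127533e-03,  5.38387251e-05]), 'effort': array([-6.89096341e-04, -4.15259027e+01, -2.76665694e+01,  2.03065656e-05,
        1.02859162e-02, -2.03579651e-05]), 'ee_pos': array([ 0.17300881, -0.59975422,  0.23805763]), 'tool_rot': array([-7.46018920e-04,  7.99104773e-01, -6.01190732e-01, -8.42433058e-04]), 'contact_force': array([ 0.42780491, -0.1136666 , -0.14051676]), 'ft_torque': array([ 0.01445396,  0.00174437, -0.02037084]), 'opening': 1.0002140446151597} 0.008
scene {'vertical_fov': 44.59374841236976, 'cx': 322.5337252466723, 'cy': 197.71461014157575, 'position': array([-0.69392123, -0.73589726,  0.76125475]), 'attitude': array([ 0.72998244,  0.45368595, -0.27310966, -0.43209468])}
top {'vertical_fov': 47.787856129735516, 'cx': 316.75016456137166, 'cy': 207.19053779613913, 'position': array([ 0.38142229, -0.11395057,  1.43743137]), 'attitude': array([ 0.71164753,  0.04546373, -0.03379706, -0.70024896])}
wrist {'vertical_fov': 71.24151336139715, 'cx': 318.8051991399489, 'cy': 198.54837794662697, 'mount': array([[ 9.99999944e-01, -1.54493168e-04, -2.97221978e-04,
        -8.73771731e-04],
       [-2.42708828e-04, -9.45706492e-01, -3.25021801e-01,
        -8.32801062e-02],
       [-2.30871106e-04,  3.25021855e-01, -9.45706477e-01,
        -1.34405259e-01],
       [ 0.00000000e+00,  0.00000000e+00,  0.00000000e+00,
         1.00000000e+00]])}
```

View pics/scene0.png

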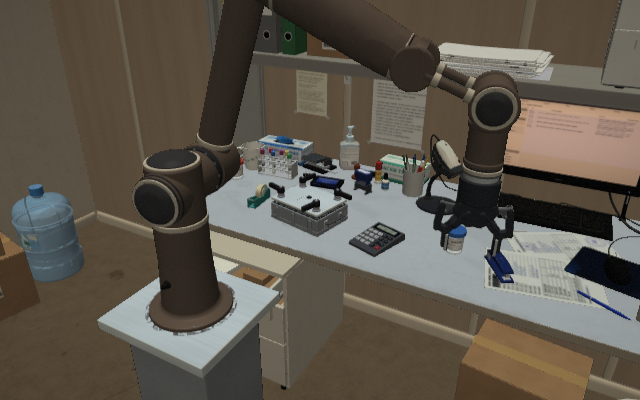

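View pics/top0.png

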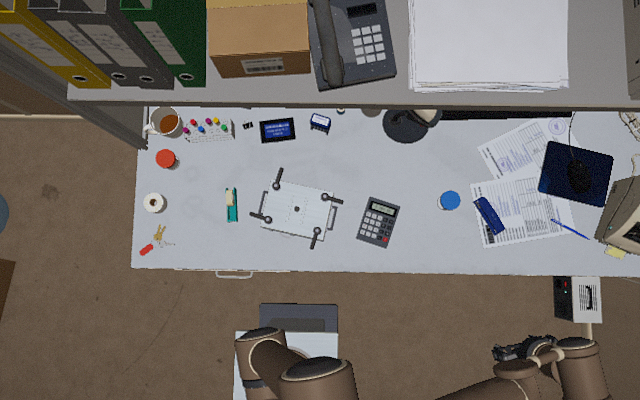

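```bash
cat >> h.py <<'E'
from scipy.spatial.transform import Rotation as R
def quat(q): return R.from_quat([q[1],q[2],q[3],q[0]])
def campose(n):
    c=get_calibration(n)
    f=200/np.tan(np.radians(c["vertical_fov"]/2))
    if n=="wrist":
        s=observe(); M=np.array(c["mount"]); Rt=quat(s["tool_rot"]).as_matrix()
        return c,f,Rt@M[:3,:3],Rt@M[:3,3]+s["ee_pos"]
    return c,f,quat(c["attitude"]).as_matrix(),np.array(c["position"])
def ray(cp,u,v):
    c,f,Rm,p=cp
    return p,Rm@np.array([(u-c["cx"])/f,-(v-c["cy"])/f,-1.])
def at_z(cp,u,v,z):
    p,r=ray(cp,u,v); return p+r*(z-p[2])/r[2]
def proj(cp,X):
    c,f,Rm,p=cp; x=Rm.T@(np.asarray(X)-p)
    return c["cx"]+f*x[0]/-x[2], c["cy"]-f*x[1]/-x[2]
E
python3 - <<'E'
from h import *
p=cv2.imread("pics/top0.png"); c=p[155:260,220:400]
cv2.imwrite("pics/topc0.png",cv2.resize(c,None,fx=4.4,fy=4.4,interpolation=cv2.INTER_CUBIC))
E
```

```text
(no output)
```

View pics/topc0.png

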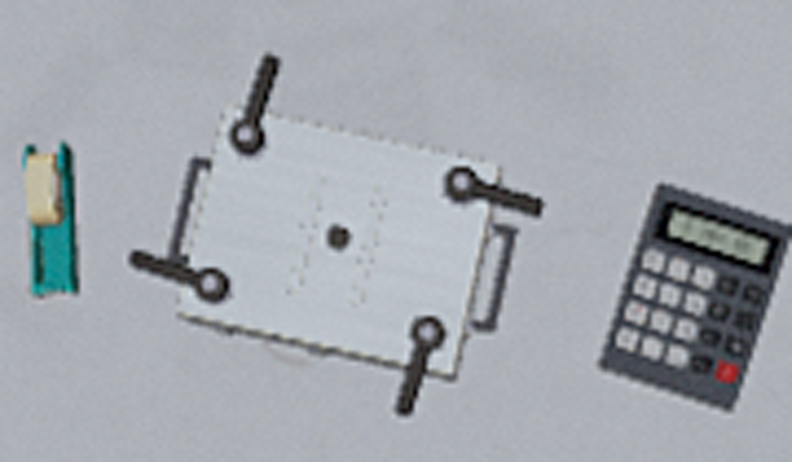

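```bash
cat >> h.py <<'E'
H=np.array([[.052,.075],[.052,-.075],[-.052,-.075],[-.052,.075]])
def fitpose(W):
    a=H-H.mean(0); W=np.asarray(W); b=W-W.mean(0)
    th=np.arctan2((a[:,0]*b[:,1]-a[:,1]*b[:,0]).sum(),(a*b).sum())
    Rm=np.array([[np.cos(th),-np.sin(th)],[np.sin(th),np.cos(th)]])
    return W.mean(0),th,W-(W.mean(0)+a@Rm.T)
E
python3 - <<'E'
from h import *
cp=campose("top")
P=np.array([(247,136),(462,184),(427,331),(212,286)])/4.4+[220,155]
W=[at_z(cp,u,v,.109)[:2] for u,v in P]
print(fitpose(W))
P=np.array([(271,60),(540,209),(403,411),(133,259)])/4.4+[220,155]
print([at_z(cp,u,v,.107)[:2] for u,v in P])
d=np.load("top0.npy"); print(1.437-d[205:215,290:300:3])
E
```

```text
(array([ 0.52706815, -0.03092858]), np.float64(-0.2017890357497972), array([[-0.00018046, -0.00066444],
       [-0.00076053,  0.00014794],
       [ 0.00153486,  0.00123427],
       [-0.00059387, -0.00071778]]))
[array([0.64580525, 0.01672372]), array([ 0.54627074, -0.16751585]), array([ 0.40908044, -0.07760793]), array([0.50814981, 0.10641306])]
[[0.06719387 0.06988668 0.06786561 0.06482863]
 [0.06260657 0.0612731  0.06941688 0.06444478]
 [0.07095885 0.06615674 0.07117975 0.0606432 ]
 [0.0641278  0.06396449 0.06822395 0.0723089 ]
 [0.06763482 0.06737435 0.07239056 0.07164967]
 [0.06343794 0.06586003 0.06725764 0.06513941]
 [0.06377208 0.06805825 0.0714767  0.06485224]
 [0.07203805 0.06558967 0.06318164 0.06366313]
 [0.06954896 0.06380689 0.06907868 0.07049763]
 [0.06816208 0.06576061 0.06601036 0.06377494]]
```

```bash
python3 -m pendant '[{"tx":-2.4,"ty":-2.7,"tz":-1},{"tx":-5,"ty":-5.5,"tz":-2},{"tx":-7.8,"ty":-8.5,"tz":-3},{"tx":-10.5,"ty":-11.5,"tz":-4},{"tx":-13.2,"ty":-14.5,"tz":-5},{"tx":-15.9,"ty":-17.5,"tz":-6},{"tx":-18.5,"ty":-20.5,"tz":-6},{"tx":-21.2,"ty":-23.5,"tz":-6}]' 1 20; python3 -m pendant '[{"tx":-2.7,"ty":-3},{"tx":-5.4,"ty":-6},{"tx":-8.1,"ty":-9},{"tx":-10.8,"ty":-12},{"tx":-13.5,"ty":-15},{"tx":-16.2,"ty":-18},{"tx":-18.9,"ty":-21},{"tx":-21,"ty":-22.5}]'
python3 - <<'E'
from h import *
print(observe()["q"],tip_extent)
cp=campose("wrist")
p,d=read_camera("wrist"); cv2.imwrite("pics/w1.png",p)
import pickle; pickle.dump(cp,open("cp1.pkl","wb"))
E
```

```text
[-1.35973180e+00  3.08929347e-01  1.63507501e+00 -3.78944797e-05
  1.19969831e+00 -6.96895915e-02] 0.008schema error: expected keys tx, ty, tz, roll
schema error: expected keys tx, ty, tz, roll
```

View pics/w1.png

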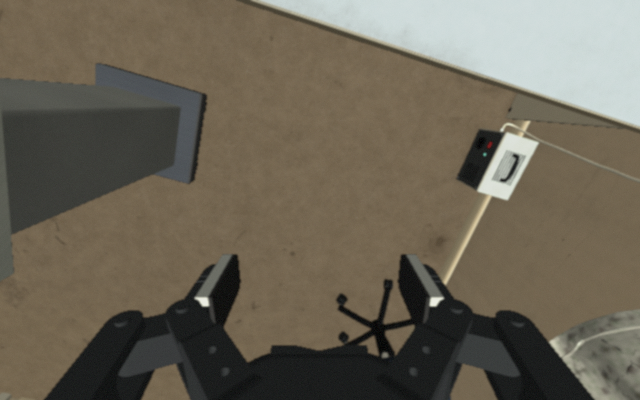

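```bash
python3 -m pendant '[{"tx":-2.4,"ty":-2.7,"tz":-1,"roll":0},{"tx":-5,"ty":-5.5,"tz":-2,"roll":0},{"tx":-7.8,"ty":-8.5,"tz":-3,"roll":0},{"tx":-10.5,"ty":-11.5,"tz":-4,"roll":0},{"tx":-13.2,"ty":-14.5,"tz":-5,"roll":0},{"tx":-15.9,"ty":-17.5,"tz":-6,"roll":0},{"tx":-18.5,"ty":-20.5,"tz":-6,"roll":0},{"tx":-21.2,"ty":-23.5,"tz":-6,"roll":0}]' 1 20; python3 -m pendant '[{"tx":-2.7,"ty":-3,"tz":0,"roll":0},{"tx":-5.4,"ty":-6,"tz":0,"roll":0},{"tx":-8.1,"ty":-9,"tz":0,"roll":0},{"tx":-10.8,"ty":-12,"tz":0,"roll":0},{"tx":-13.5,"ty":-15,"tz":0,"roll":0},{"tx":-16.2,"ty":-18,"tz":0,"roll":0},{"tx":-18.9,"ty":-21,"tz":0,"roll":0},{"tx":-21,"ty":-22.5,"tz":0,"roll":0}]'
python3 - <<'E'
from h import *
print(observe()["q"],observe()["ee_pos"],observe()["dq"].round(2),tip_extent)
cp=campose("wrist")
p,d=read_camera("wrist"); cv2.imwrite("pics/w2.png",p)
import pickle; pickle.dump(cp,open("cp2.pkl","wb"))
E
```

```text
time_s: 0.82
ee_pos: [0.3411, -0.3303, 0.3001]
tool_rot: [0.0, 0.799, -0.601, 0.001]
contact_force: [1.2, -0.6, -1.1]
opening: 0.001
time_s: 1.48
ee_pos: [0.4999, -0.0646, 0.2992]
tool_rot: [-0.001, 0.8, -0.6, 0.0]
contact_force: [-1.3, -0.3, 0.6]
opening: 0.002
[-2.15640553e-01  1.77674802e-02  1.84723059e+00  1.39520307e-03
  1.27544755e+00  1.07205698e+00] [ 0.49994547 -0.06455725  0.29922464] [ 0.59  0.1  -0.1  -0.04  0.03  0.58] 0.008
```

View pics/w2.png

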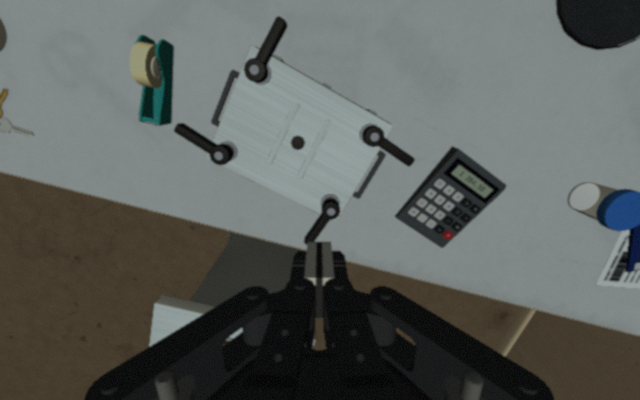

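```bash
python3 -m pendant '[{"tx":0.7,"ty":0,"tz":0,"roll":-7},{"tx":1.4,"ty":0,"tz":0,"roll":-14},{"tx":2.1,"ty":0,"tz":0,"roll":-21},{"tx":2.8,"ty":0,"tz":0,"roll":-28},{"tx":3.5,"ty":0,"tz":0,"roll":-35},{"tx":4.2,"ty":-0.2,"tz":0,"roll":-42},{"tx":4.9,"ty":-0.4,"tz":0,"roll":-49},{"tx":5.4,"ty":-0.5,"tz":0,"roll":-56}]'; python3 -m pendant '[{"tx":0,"ty":0,"tz":0,"roll":-6.2},{"tx":0,"ty":0,"tz":0,"roll":-6.2},{"tx":0,"ty":0,"tz":0,"roll":-6.2},{"tx":0,"ty":0,"tz":0,"roll":-6.2}]'
python3 - <<'E'
from h import *
print(observe()["q"],observe()["ee_pos"],observe()["dq"].round(2),tip_extent)
cp=campose("wrist")
p,d=read_camera("wrist"); cv2.imwrite("pics/w3.png",p);np.save("w3.npy",d)
import pickle; pickle.dump(cp,open("cp3.pkl","wb"))
cv2.imwrite("pics/w3c.png",cv2.resize(p[0:250,130:530],None,fx=2,fy=2,interpolation=cv2.INTER_CUBIC))
M=get_calibration("wrist")["mount"]; c,f,_,_=cp
for v in range(225,300,5):
    o=[]
    for u in (295,300,312,325,337,343):
        z=d[v,u]; X=M[:3,:3]@np.array([(u-c["cx"])/f*z,-(v-c["cy"])/f*z,-z])+M[:3,3]; o.append((X*1000).round().astype(int).tolist())
    print(v,o)
E
```

```text
time_s: 2.2
ee_pos: [0.5179, -0.1188, 0.2989]
tool_rot: [0.0, 0.988, -0.153, -0.0]
contact_force: [-0.3, 0.4, 0.5]
opening: 0.001
time_s: 2.53
ee_pos: [0.5177, -0.1181, 0.2991]
tool_rot: [-0.0, 0.995, -0.103, -0.0]
contact_force: [0.2, 0.4, 0.8]
opening: 0.001
[-3.06249090e-01  7.41298874e-02  1.78869223e+00 -3.05395603e-05
  1.27932422e+00 -9.95062556e-02] [ 0.51767381 -0.11807344  0.29905082] [ 0.   -0.   -0.   -0.    0.   -0.01] 0.008
225 [[-40, 108, 290], [-32, 109, 291], [-12, 110, 294], [10, 113, 300], [30, 113, 300], [40, 112, 299]]
230 [[-40, 116, 287], [-32, 115, 285], [-12, 114, 283], [9, 113, 280], [29, 115, 285], [40, 116, 288]]
235 [[-40, 125, 287], [-32, 122, 281], [-12, 121, 279], [9, 120, 277], [29, 122, 280], [39, 121, 278]]
240 [[-41, 134, 287], [-32, 133, 285], [-12, 131, 280], [9, 129, 277], [29, 128, 275], [39, 130, 278]]
245 [[-41, 144, 287], [-32, 141, 281], [-5, -11, 0], [2, -12, 0], [29, 139, 279], [39, 139, 278]]
250 [[-41, 153, 286], [-32, 151, 283], [-4, -12, -6], [2, -12, -6], [29, 146, 274], [40, 148, 277]]
255 [[-14, -7, -3], [-11, -7, -3], [-4, -11, -10], [2, -12, -10], [9, -7, -3], [12, -7, -3]]
260 [[-13, -8, -9], [-11, -8, -9], [-4, -11, -14], [2, -12, -15], [9, -7, -8], [12, -8, -8]]
265 [[-13, -7, -12], [-10, -7, -12], [-4, -12, -20], [2, -11, -19], [8, -7, -12], [11, -7, -12]]
270 [[-13, -7, -17], [-10, -7, -17], [-4, -12, -24], [2, -11, -23], [8, -9, -19], [11, -7, -17]]
275 [[-12, -7, -21], [-10, -8, -22], [-4, -12, -28], [2, -11, -27], [8, -7, -21], [10, -8, -22]]
280 [[-11, -12, -33], [-9, -14, -34], [-4, -10, -30], [2, -9, -28], [7, -14, -34], [9, -12, -33]]
285 [[-11, -14, -38], [-9, -14, -39], [-4, -12, -36], [2, -12, -36], [7, -14, -38], [9, -14, -38]]
290 [[-11, -12, -39], [-9, -12, -39], [-4, -13, -39], [2, -13, -40], [6, -13, -40], [9, -12, -39]]
295 [[-10, -12, -42], [-8, -13, -43], [-4, -12, -42], [1, -13, -43], [6, -13, -43], [9, -13, -43]]
```

View pics/w3.png

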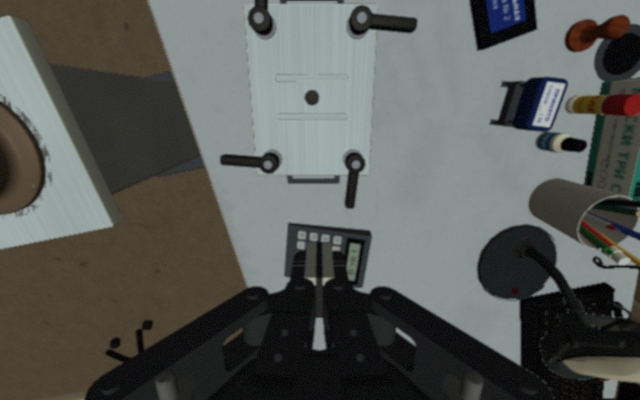

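View pics/w3c.png

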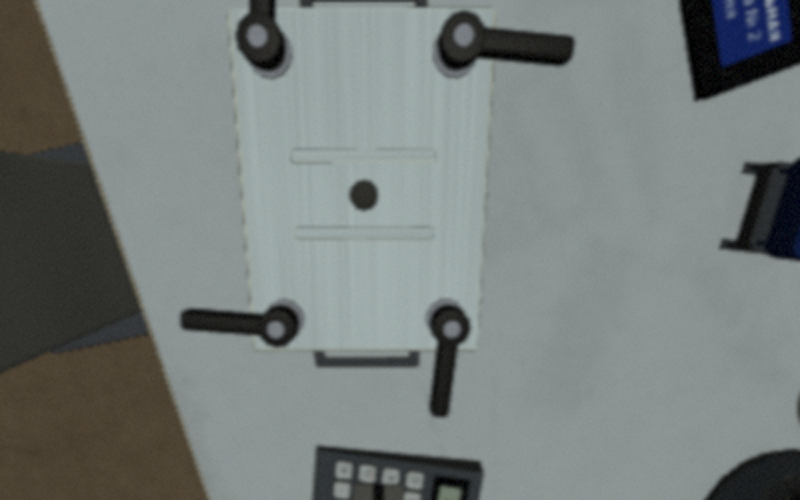

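Run:
```python
from h import *
import pickle
cp=pickle.load(open("cp3.pkl","rb"))
P=np.array([(465,34),(451,328),(275,328),(257,36)])/2+[130,0]
print(fitpose([at_z(cp,u,v,.109)[:2] for u,v in P]))
P=np.array([(465,34),(451,328),(275,328),(257,36)])/2+[130,0]
T=np.array([(572,49),(440,412),(184,319)])/2+[130,0]
W=[at_z(cp,u,v,.109)[:2] for u,v in P]
Tw=[at_z(cp,u,v,.107)[:2] for u,v in T]
for i in range(3): 
    d=Tw[i]-W[i]; print(np.degrees(np.arctan2(d[1],d[0])),np.hypot(*d))
```

```text
(array([ 0.52702265, -0.02758691]), np.float64(-0.20621986032974257), array([[ 4.10158529e-04,  5.70701577e-06],
       [-1.92325518e-04,  3.63745214e-04],
       [ 5.26535506e-05,  3.44097654e-04],
       [-2.70486562e-04, -7.13549884e-04]]))
-18.147604297131654 0.05542505314855936
-106.44193214966552 0.053781875071070566
162.89050697391332 0.053967690256231285
```

```bash
cat >> h.py <<'E'
C=np.array([.527,-.029]); YAW=-.206
def hub(i):
    c,s=np.cos(YAW),np.sin(YAW); return C+np.array([[c,-s],[s,c]])@H[i-1]
LEV0={1:0,2:-90,3:180,4:90}
def pose(i,th,gap,flip,r=.045,half=.0175):
    ph=YAW+np.radians(LEV0[i]-th); e=np.array([np.cos(ph),np.sin(ph)]); n=np.array([-e[1],e[0]])
    p=hub(i)+r*e+(half+gap)*n
    psi=ph+(np.pi if flip else 0)
    return p,psi
def cur():
    s=observe(); x=quat(s["tool_rot"]).as_matrix()[:,0]; return s["ee_pos"],np.arctan2(x[1],x[0])
def rows(targets,start=None):
    p0,psi0=start or cur()
    for (p,psi,z) in targets:
        d=p-p0[:2]; x=np.array([np.cos(psi0),np.sin(psi0)]); y=np.array([x[1],-x[0]])
        rl=-np.degrees((psi-psi0+np.pi)%(2*np.pi)-np.pi)
        print("tx %.2f ty %.2f tz %.2f roll %.1f"%(d@x*100,d@y*100,(p0[2]-z)*100,rl))
E
python3 - <<'E'
from h import *
print("to start1"); rows([(*pose(1,0,.006,0),.14),(*pose(1,0,.006,0),.09)])
print("arc"); st=(np.append(pose(1,0,.006,0)[0],.09),pose(1,0,0,0)[1])
rows([(*pose(1,t,g/1000,0),.09) for t,g in ((6,6),(12,4),(18,2),(24,0),(30,0),(36,0),(42,0),(45,0))],st)
print("retreat"); st=(np.append(pose(1,45,0,0)[0],.09),pose(1,45,0,0)[1])
rows([(*pose(1,45,.015,0),.09)],st)
E
```

```text
to start1
tx 8.78 ty -18.76 tz 15.92 roll -0.0
tx 8.78 ty -18.76 tz 20.92 roll -0.0
arc
tx 0.22 ty 0.48 tz 0.00 roll 6.0
tx 0.35 ty 1.18 tz 0.00 roll 12.0
tx 0.38 ty 1.89 tz 0.00 roll 18.0
tx 0.32 ty 2.58 tz 0.00 roll 24.0
tx 0.27 ty 3.08 tz 0.00 roll 30.0
tx 0.17 ty 3.58 tz 0.00 roll 36.0
tx 0.02 ty 4.06 tz 0.00 roll 42.0
tx -0.08 ty 4.29 tz 0.00 roll 45.0
retreat
tx 0.00 ty -1.50 tz 0.00 roll -0.0
```

```bash
python3 -m pendant '[{"tx":1.5,"ty":-3.2,"tz":2,"roll":0},{"tx":3,"ty":-6.4,"tz":4,"roll":0},{"tx":4.5,"ty":-9.6,"tz":6,"roll":0},{"tx":6,"ty":-12.8,"tz":8,"roll":0},{"tx":7.5,"ty":-16,"tz":10,"roll":0},{"tx":8.8,"ty":-18.8,"tz":13,"roll":0},{"tx":8.8,"ty":-18.8,"tz":15,"roll":0},{"tx":8.8,"ty":-18.8,"tz":15,"roll":0}]'; python3 -m pendant '[{"tx":0,"ty":0,"tz":0,"roll":0},{"tx":0,"ty":0,"tz":0,"roll":0}]'
python3 - <<'E'
from h import *
rows([(*pose(1,0,.006,0),.14),(*pose(1,0,.006,0),.09)])
p,d=read_camera("wrist"); cv2.imwrite("pics/w4.png",p)
p,d=read_camera("top"); cv2.imwrite("pics/t4.png",cv2.resize(p[130:260,220:400],None,fx=4,fy=4,interpolation=cv2.INTER_CUBIC))
E
```

```text
time_s: 3.25
ee_pos: [0.6387, 0.05, 0.1432]
tool_rot: [0.001, 0.995, -0.101, -0.005]
contact_force: [-1.8, 0.4, -0.5]
opening: -0.001
time_s: 3.42
ee_pos: [0.6427, 0.0476, 0.1504]
tool_rot: [0.0, 0.995, -0.102, 0.001]
contact_force: [1.7, 1.0, 0.0]
opening: 0.004
tx -0.06 ty 0.02 tz 1.04 roll 0.0
tx -0.06 ty 0.02 tz 6.04 roll 0.0
```

View pics/w4.png

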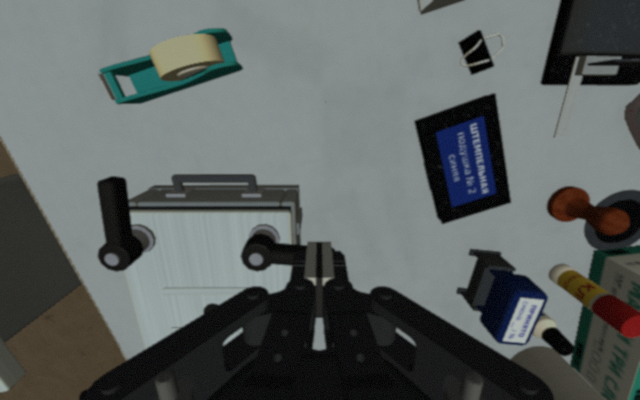

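View pics/t4.png

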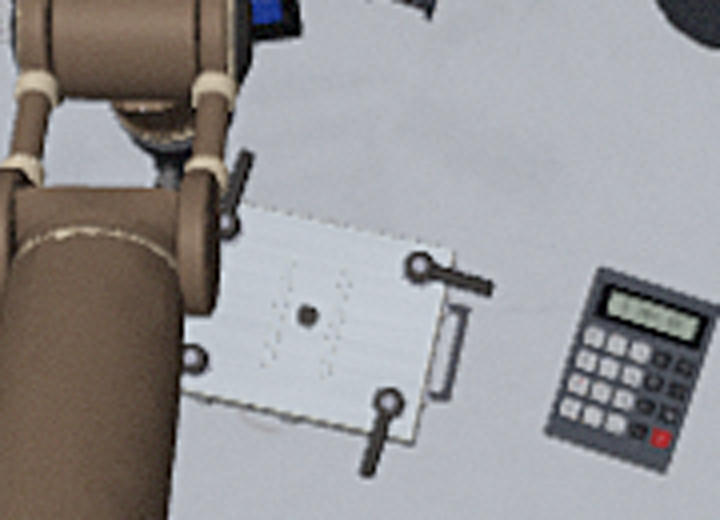

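Run:
```python
from h import *
cp=campose("wrist")
print(at_z(cp,257,258,.109),hub(1)); print(at_z(cp,117,259,.109),hub(4))
```

```text
[0.59452427 0.03503254 0.109     ] [0.59324152 0.03377787]
[0.49542026 0.05513538 0.109     ] [0.4914404  0.05505067]
```

```bash
sed -i 's/C=np.array(\[.527,-.029\])/C=np.array([.5275,-.028])/' h.py
python3 -m pendant '[{"tx":0,"ty":-0.1,"tz":2,"roll":0},{"tx":0,"ty":-0.1,"tz":4,"roll":0},{"tx":0,"ty":-0.1,"tz":6,"roll":0},{"tx":0,"ty":-0.1,"tz":6,"roll":0},{"tx":0,"ty":-0.1,"tz":6,"roll":0},{"tx":0,"ty":-0.1,"tz":6,"roll":0}]'
python3 - <<'E'
from h import *
rows([(*pose(1,0,.006,0),.09)])
rows([(*pose(1,t,g/1000,0),.09) for t,g in ((6,6),(12,4),(18,2),(24,0),(30,0),(36,0),(42,0),(45,0))])
E
```

```text
time_s: 4.02
ee_pos: [0.6439, 0.0486, 0.0915]
tool_rot: [-0.0, 0.995, -0.102, 0.002]
contact_force: [0.5, -0.2, 0.4]
opening: -0.001
tx -0.13 ty 0.03 tz 0.15 roll 0.0
tx 0.09 ty 0.51 tz 0.15 roll 6.0
tx 0.22 ty 1.21 tz 0.15 roll 12.0
tx 0.25 ty 1.91 tz 0.15 roll 18.0
tx 0.19 ty 2.61 tz 0.15 roll 24.0
tx 0.14 ty 3.11 tz 0.15 roll 30.0
tx 0.04 ty 3.61 tz 0.15 roll 36.0
tx -0.12 ty 4.09 tz 0.15 roll 42.0
tx -0.21 ty 4.32 tz 0.15 roll 45.0
```

```bash
python3 -m pendant '[{"tx":0.1,"ty":0.5,"tz":0,"roll":6},{"tx":0.2,"ty":1.2,"tz":0.1,"roll":12},{"tx":0.25,"ty":1.9,"tz":0.1,"roll":18},{"tx":0.2,"ty":2.6,"tz":0.1,"roll":24},{"tx":0.15,"ty":3.1,"tz":0.1,"roll":30},{"tx":0.05,"ty":3.6,"tz":0.1,"roll":36},{"tx":-0.1,"ty":4.1,"tz":0.1,"roll":42},{"tx":-0.2,"ty":4.3,"tz":0.1,"roll":45}]';python3 -m pendant '[{"tx":0,"ty":0,"tz":0,"roll":0},{"tx":0,"ty":0,"tz":0,"roll":0},{"tx":0,"ty":0,"tz":0,"roll":0}]'
python3 - <<'E'
from h import *
rows([(*pose(1,45,0,0),.09)])
p,d=read_camera("wrist"); cv2.imwrite("pics/w5.png",p)
E
```

```text
time_s: 4.68
ee_pos: [0.6343, 0.0072, 0.091]
tool_rot: [-0.002, 0.879, -0.477, 0.003]
contact_force: [2.3, 1.0, -2.2]
opening: 0.001
time_s: 4.93
ee_pos: [0.6338, 0.0072, 0.0903]
tool_rot: [-0.001, 0.88, -0.474, 0.002]
contact_force: [2.4, 0.1, 1.2]
opening: -0.0
tx 0.00 ty 0.10 tz 0.03 roll 0.2
```

View pics/w5.png

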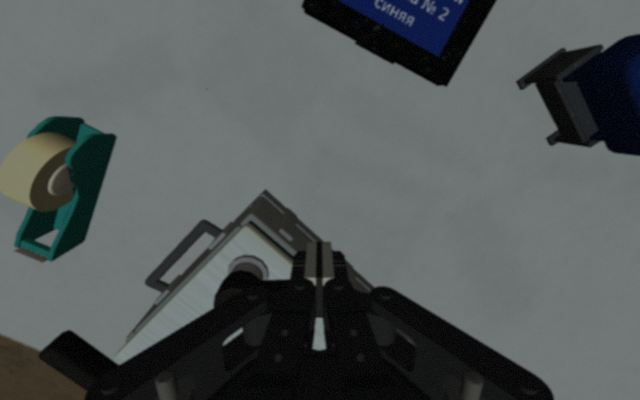

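```bash
python3 -m pendant '[{"tx":0,"ty":-1.5,"tz":0,"roll":0},{"tx":0,"ty":-1.5,"tz":-3,"roll":0},{"tx":0,"ty":-1.5,"tz":-6,"roll":0},{"tx":0,"ty":0,"tz":-9,"roll":-7},{"tx":0,"ty":3,"tz":-12,"roll":-14}]'
python3 - <<'E'
from h import *
rows([(*pose(3,0,.006,1),.2),(*pose(3,0,.006,1),.14),(*pose(3,0,.006,1),.09)])
E
```

```text
time_s: 5.4
ee_pos: [0.6085, -0.0076, 0.2093]
tool_rot: [-0.0, 0.933, -0.36, 0.001]
contact_force: [-0.1, -0.8, 0.7]
opening: -0.001
tx -8.02 ty 20.36 tz 0.93 roll -30.4
tx -8.02 ty 20.36 tz 6.93 roll -30.4
tx -8.02 ty 20.36 tz 11.93 roll -30.4
```

```bash
python3 -m pendant '[{"tx":-1.5,"ty":3.5,"tz":0,"roll":-6},{"tx":-3,"ty":7,"tz":0,"roll":-12},{"tx":-4.5,"ty":10.5,"tz":0,"roll":-18},{"tx":-6,"ty":14,"tz":0,"roll":-24},{"tx":-7.5,"ty":18,"tz":0,"roll":-30},{"tx":-8,"ty":20.4,"tz":3,"roll":-30.4},{"tx":-8,"ty":20.4,"tz":6,"roll":-30.4},{"tx":-8,"ty":20.4,"tz":6,"roll":-30.4}]'
python3 - <<'E'
from h import *
rows([(*pose(3,0,.006,1),.14)])
p,d=read_camera("wrist"); cv2.imwrite("pics/w6.png",p)
p,d=read_camera("top"); cv2.imwrite("pics/t6.png",cv2.resize(p[130:260,220:400],None,fx=4,fy=4,interpolation=cv2.INTER_CUBIC))
E
```

```text
time_s: 6.07
ee_pos: [0.4039, -0.1032, 0.1434]
tool_rot: [-0.001, 0.994, -0.108, -0.006]
contact_force: [-0.6, 0.8, -0.7]
opening: 0.001
tx 0.86 ty -0.04 tz 0.34 roll -0.6
```

View pics/w6.png

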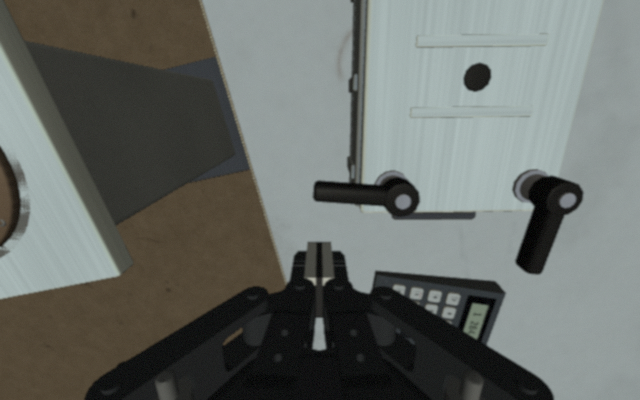

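View pics/t6.png

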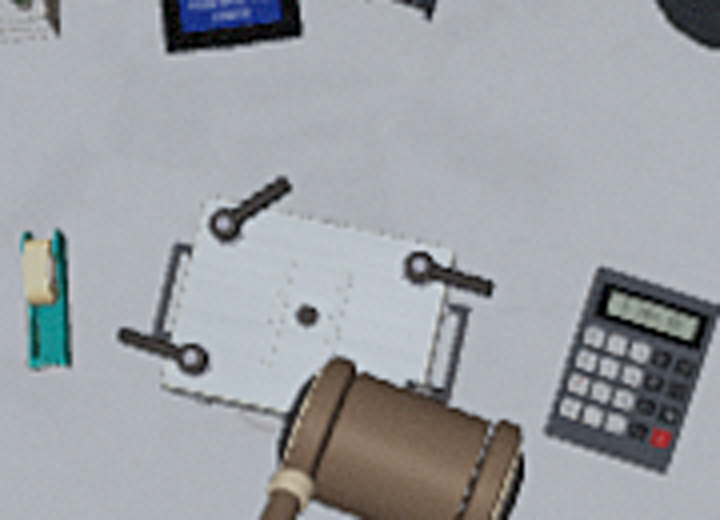

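```bash
cat >> h.py <<'E'
def lev(cp,hp,tp,i,zh):
    a=at_z(cp,*hp,zh); b=at_z(cp,*tp,zh-.002); d=b-a
    th=YAW*180/np.pi+LEV0[i]-np.degrees(np.arctan2(d[1],d[0])); return a[:2].round(4),((th+180)%360-180).round(1),np.hypot(*d[:2]).round(4)
E
python3 - <<'E'
from h import *
cp=campose("top"); k=lambda u,v:(u/4+220,v/4+130)
print(lev(cp,k(226,224),k(288,183),1,.104))
print(lev(cp,k(419,266),k(491,290),2,.109))
print(lev(cp,k(194,358),k(121,332),4,.109))
cp=campose("wrist");print(lev(cp,(402,201),(316,192),3,.109),hub(3))
E
```

```text
(array([0.5934, 0.0309]), np.float64(43.0), np.float64(0.0557))
(array([ 0.5632, -0.1139]), np.float64(5.7), np.float64(0.0563))
(array([0.4921, 0.0514]), np.float64(6.9), np.float64(0.0582))
(array([ 0.4665, -0.0928]), np.float64(6.1), np.float64(0.0568)) [ 0.46125848 -0.09077787]
```

```bash
python3 -m pendant '[{"tx":0,"ty":0,"tz":0,"roll":0},{"tx":0,"ty":0,"tz":0,"roll":0},{"tx":0,"ty":0,"tz":0,"roll":0}]'
python3 - <<'E'
from h import *
rows([(*pose(3,0,.006,1),.09)])
p,d=read_camera("wrist"); cv2.imwrite("pics/w7.png",cv2.resize(p[120:320,220:620],None,fx=2,fy=2,interpolation=cv2.INTER_CUBIC))
E
```

```text
time_s: 6.42
ee_pos: [0.412, -0.1045, 0.1494]
tool_rot: [0.0, 0.994, -0.107, 0.002]
contact_force: [-0.4, 0.2, -0.2]
opening: 0.001
tx 0.04 ty -0.01 tz 5.94 roll -0.4
```

View pics/w7.png

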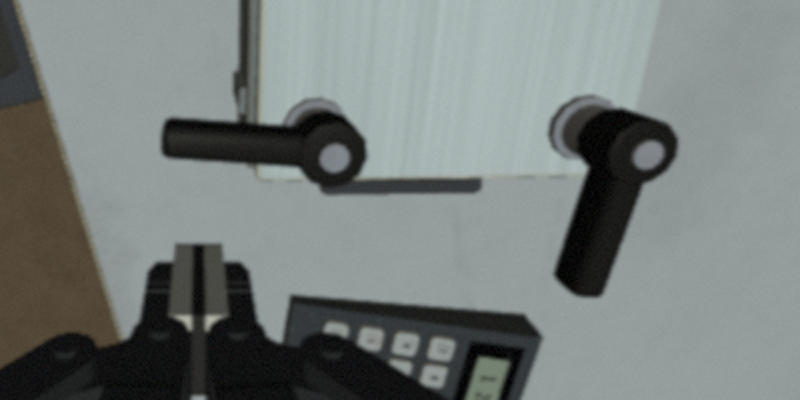

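```bash
python3 - <<'E'
from h import *
cp=campose("wrist");print(lev(cp,(387.5,198.5),(303,188),3,.109),hub(3)); print(at_z(cp,649/2+220,155/2+120,.109),hub(2))
st=(np.append(pose(3,0,.006,1)[0],.09),pose(3,0,0,1)[1])
rows([(*pose(3,t,g/1000,1),.09) for t,g in ((6,6),(12,4),(18,2),(24,0),(30,0),(36,0),(42,-.5),(45,-1))],st)
E
python3 -m pendant '[{"tx":0,"ty":0,"tz":2,"roll":0},{"tx":0,"ty":0,"tz":4,"roll":0},{"tx":0,"ty":0,"tz":6,"roll":0},{"tx":0,"ty":0,"tz":6,"roll":0},{"tx":0,"ty":0,"tz":6,"roll":0},{"tx":0,"ty":0,"tz":6,"roll":0}]'
```

```text
(array([ 0.4604, -0.0902]), np.float64(7.3), np.float64(0.0563)) [ 0.46125848 -0.09077787]
[ 0.56212612 -0.11161021  0.109     ] [ 0.5630596  -0.11205067]
tx -0.22 ty -0.48 tz 0.00 roll 6.0
tx -0.35 ty -1.18 tz 0.00 roll 12.0
tx -0.38 ty -1.89 tz 0.00 roll 18.0
tx -0.32 ty -2.58 tz 0.00 roll 24.0
tx -0.27 ty -3.08 tz 0.00 roll 30.0
tx -0.17 ty -3.58 tz 0.00 roll 36.0
tx 0.02 ty -4.10 tz 0.00 roll 42.0
tx 0.15 ty -4.37 tz 0.00 roll 45.0
time_s: 6.97
ee_pos: [0.4111, -0.1046, 0.0887]
tool_rot: [0.0, 0.994, -0.107, 0.001]
contact_force: [0.5, 0.5, 0.7]
opening: 0.003
```

```bash
python3 -m pendant '[{"tx":-0.2,"ty":-0.5,"tz":0,"roll":6},{"tx":-0.35,"ty":-1.2,"tz":0,"roll":12},{"tx":-0.4,"ty":-1.9,"tz":0,"roll":18},{"tx":-0.3,"ty":-2.6,"tz":0,"roll":24},{"tx":-0.25,"ty":-3.1,"tz":0,"roll":30},{"tx":-0.15,"ty":-3.6,"tz":0,"roll":36},{"tx":0,"ty":-4.1,"tz":0,"roll":42},{"tx":0.15,"ty":-4.4,"tz":0,"roll":45}]';python3 -m pendant '[{"tx":0,"ty":0,"tz":0,"roll":0},{"tx":0,"ty":0,"tz":0,"roll":0},{"tx":0,"ty":0,"tz":0,"roll":0}]'
python3 - <<'E'
from h import *
print("resid");rows([(*pose(3,45,0,1),.09)])
p,d=read_camera("wrist"); cv2.imwrite("pics/w8.png",p)
E
```

```text
time_s: 7.63
ee_pos: [0.421, -0.0619, 0.0888]
tool_rot: [0.001, 0.877, -0.481, 0.0]
contact_force: [-1.7, -2.4, -1.7]
opening: 0.003
time_s: 7.88
ee_pos: [0.4214, -0.0619, 0.0886]
tool_rot: [-0.0, 0.878, -0.479, 0.001]
contact_force: [-0.7, -0.4, 0.1]
opening: 0.002
resid
tx 0.10 ty 0.00 tz -0.14 roll -0.4
```

View pics/w8.png

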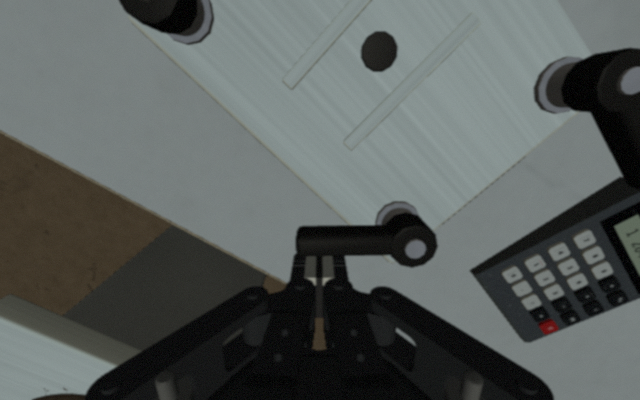

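```bash
python3 -m pendant '[{"tx":0,"ty":1.5,"tz":0,"roll":0},{"tx":0,"ty":1.5,"tz":-3,"roll":0},{"tx":0,"ty":1.5,"tz":-6,"roll":6},{"tx":0,"ty":1.5,"tz":-8,"roll":12},{"tx":0,"ty":1.5,"tz":-10,"roll":18}]'
python3 - <<'E'
from h import *
rows([(*pose(2,0,.006,0),.19),(*pose(2,0,.006,0),.15)])
p,d=read_camera("top"); cv2.imwrite("pics/t9.png",cv2.resize(p[130:260,220:400],None,fx=4,fy=4,interpolation=cv2.INTER_CUBIC))
E
```

```text
time_s: 8.35
ee_pos: [0.4095, -0.0703, 0.19]
tool_rot: [-0.001, 0.79, -0.613, 0.002]
contact_force: [-0.3, -0.6, -0.3]
opening: 0.001
tx 12.94 ty -13.96 tz 0.00 roll 26.2
tx 12.94 ty -13.96 tz 4.00 roll 26.2
```

View pics/t9.png

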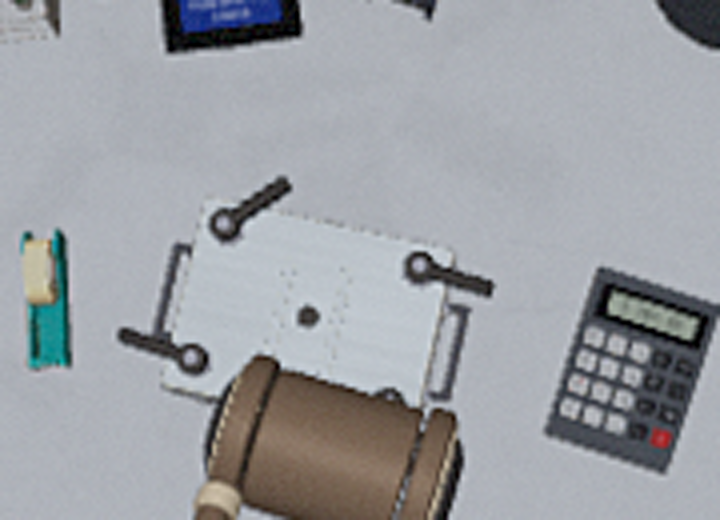

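```bash
python3 -m pendant '[{"tx":2.5,"ty":-2.7,"tz":0,"roll":6},{"tx":5,"ty":-5.4,"tz":0,"roll":12},{"tx":7.5,"ty":-8.1,"tz":0,"roll":18},{"tx":10,"ty":-10.8,"tz":0,"roll":24},{"tx":12.9,"ty":-14,"tz":1,"roll":26.2},{"tx":12.9,"ty":-14,"tz":4,"roll":26.2},{"tx":12.9,"ty":-14,"tz":4,"roll":26.2},{"tx":12.9,"ty":-14,"tz":4,"roll":26.2}]';python3 -m pendant '[{"tx":0,"ty":0,"tz":0,"roll":0},{"tx":0,"ty":0,"tz":0,"roll":0}]'
python3 - <<'E'
from h import *
rows([(*pose(2,0,.006,0),.09)])
p,d=read_camera("wrist"); cv2.imwrite("pics/w10.png",p)
p,d=read_camera("top"); cv2.imwrite("pics/t10.png",cv2.resize(p[130:260,220:400],None,fx=4,fy=4,interpolation=cv2.INTER_CUBIC))
E
```

```text
time_s: 9.07
ee_pos: [0.5751, -0.1589, 0.1455]
tool_rot: [-0.001, -0.633, 0.774, 0.002]
contact_force: [-0.2, -0.9, 0.3]
opening: 0.001
time_s: 9.23
ee_pos: [0.5768, -0.1591, 0.1491]
tool_rot: [0.001, -0.633, 0.774, -0.001]
contact_force: [0.6, 0.2, 0.6]
opening: -0.001
tx 0.18 ty -0.04 tz 5.91 roll 0.3
```

View pics/w10.png

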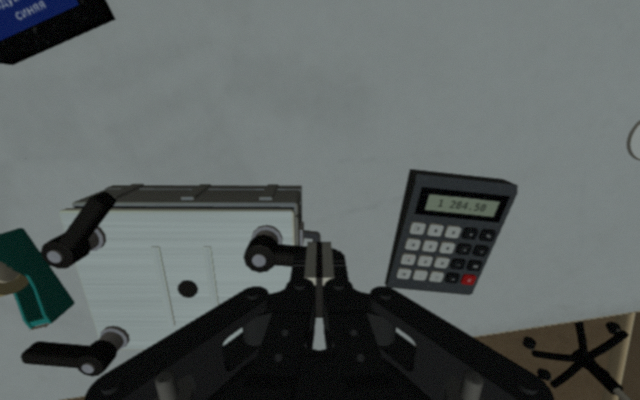

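View pics/t10.png

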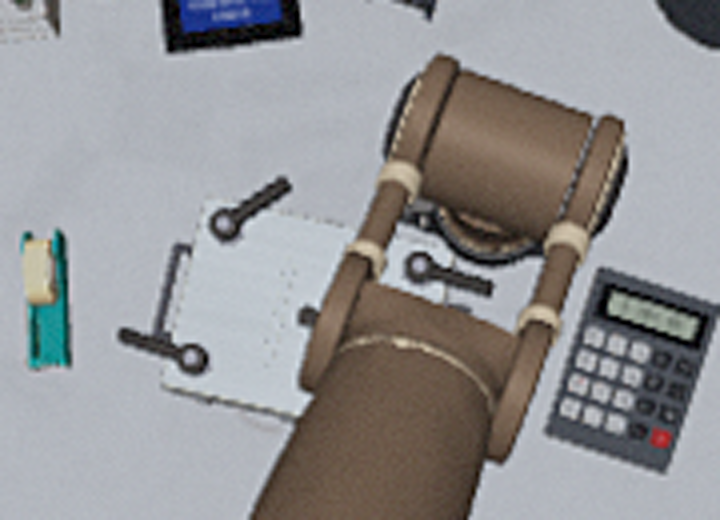

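```bash
python3 -m pendant '[{"tx":0.1,"ty":0,"tz":2,"roll":0.3},{"tx":0.2,"ty":0,"tz":4,"roll":0.3},{"tx":0.2,"ty":0,"tz":6,"roll":0.3},{"tx":0.2,"ty":0,"tz":6,"roll":0.3},{"tx":0.2,"ty":0,"tz":6,"roll":0.3},{"tx":0.2,"ty":0,"tz":6,"roll":0.3}]'
python3 -m pendant '[{"tx":0.2,"ty":0.5,"tz":0,"roll":6},{"tx":0.35,"ty":1.2,"tz":0,"roll":12},{"tx":0.4,"ty":1.9,"tz":0,"roll":18},{"tx":0.3,"ty":2.6,"tz":0,"roll":24},{"tx":0.25,"ty":3.1,"tz":0,"roll":30},{"tx":0.15,"ty":3.6,"tz":0,"roll":36},{"tx":0,"ty":4.1,"tz":0,"roll":42},{"tx":-0.15,"ty":4.35,"tz":0,"roll":45}]';python3 -m pendant '[{"tx":0,"ty":0,"tz":0,"roll":0},{"tx":0,"ty":0,"tz":0,"roll":0},{"tx":0,"ty":0,"tz":0,"roll":0}]'
python3 - <<'E'
from h import *
print("resid");rows([(*pose(2,45,0,0),.09)]); print(observe()["q"][5])
E
python3 -m pendant '[{"tx":0,"ty":-1.5,"tz":0,"roll":0},{"tx":0,"ty":-1.5,"tz":-3,"roll":0},{"tx":0,"ty":-1.5,"tz":-6,"roll":-6},{"tx":0,"ty":0,"tz":-9,"roll":-12},{"tx":0,"ty":3,"tz":-11,"roll":-18}]'
python3 - <<'E'
from h import *
rows([(*pose(4,0,.006,1),.2),(*pose(4,0,.006,1),.15)])
E
```

```text
time_s: 9.83
ee_pos: [0.577, -0.1613, 0.0894]
tool_rot: [0.001, -0.631, 0.776, -0.001]
contact_force: [0.7, -0.7, 0.1]
opening: -0.004
time_s: 10.5
ee_pos: [0.5355, -0.1517, 0.0902]
tool_rot: [0.002, -0.284, 0.959, -0.002]
contact_force: [0.6, -1.8, -1.8]
opening: 0.002
time_s: 10.75
ee_pos: [0.5352, -0.1513, 0.0893]
tool_rot: [0.001, -0.286, 0.958, -0.001]
contact_force: [0.3, -0.8, 1.3]
opening: 0.001
resid
tx 0.02 ty 0.00 tz -0.07 roll 0.1
2.207335303998695
time_s: 11.17
ee_pos: [0.5207, -0.1278, 0.2017]
tool_rot: [0.003, -0.434, 0.901, -0.003]
contact_force: [0.6, 0.6, 0.7]
opening: -0.003
tx -15.53 ty 17.85 tz 0.17 roll -26.8
tx -15.53 ty 17.85 tz 5.17 roll -26.8
```

```bash
python3 -m pendant '[{"tx":-2.5,"ty":3,"tz":0,"roll":-6},{"tx":-5,"ty":6,"tz":0,"roll":-12},{"tx":-7.5,"ty":9,"tz":0,"roll":-18},{"tx":-10,"ty":12,"tz":0,"roll":-24},{"tx":-12.7,"ty":15,"tz":1,"roll":-26.8},{"tx":-15.5,"ty":17.8,"tz":2,"roll":-26.8},{"tx":-15.5,"ty":17.8,"tz":5,"roll":-26.8},{"tx":-15.5,"ty":17.8,"tz":5,"roll":-26.8}]';python3 -m pendant '[{"tx":0,"ty":0,"tz":0,"roll":0},{"tx":0,"ty":0,"tz":0,"roll":0},{"tx":0,"ty":0,"tz":0,"roll":0}]'
python3 - <<'E'
from h import *
print(observe()["q"])
rows([(*pose(4,0,.006,1),.09)])
p,d=read_camera("wrist"); cv2.imwrite("pics/w11.png",p)
p,d=read_camera("top"); cv2.imwrite("pics/t11.png",cv2.resize(p[130:260,220:400],None,fx=4,fy=4,interpolation=cv2.INTER_CUBIC))
E
```

```text
time_s: 11.83
ee_pos: [0.4716, 0.1086, 0.1441]
tool_rot: [-0.004, -0.631, 0.775, 0.002]
contact_force: [-1.9, -0.8, -0.7]
opening: 0.005
time_s: 12.08
ee_pos: [0.4772, 0.1059, 0.1492]
tool_rot: [0.001, -0.629, 0.778, -0.001]
contact_force: [-0.9, 0.0, 0.2]
opening: -0.001
[ 1.29273657e-01  1.57725333e-01  2.02354159e+00 -1.38582920e-04
  9.57876300e-01  1.91145684e+00]
tx 0.07 ty -0.11 tz 5.92 roll -0.3
```

View pics/w11.png

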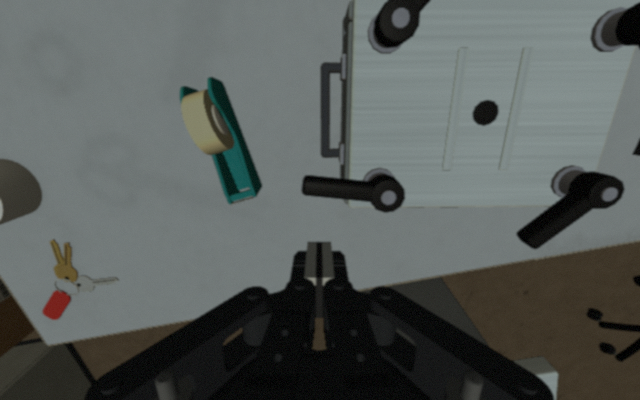

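View pics/t11.png

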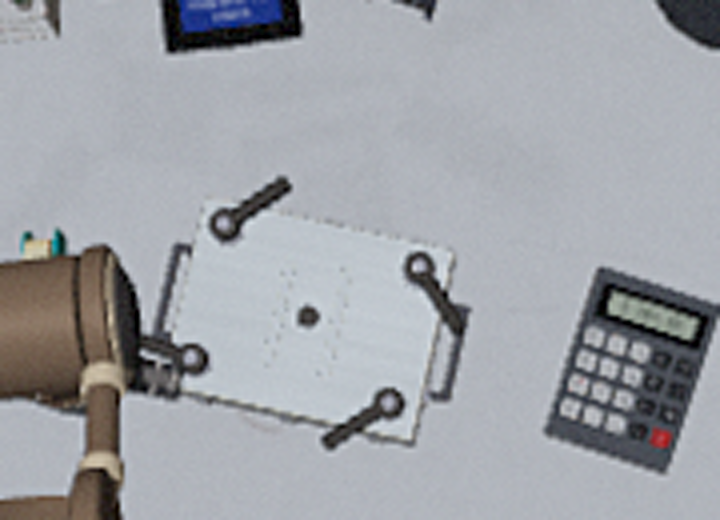

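```bash
python3 - <<'E'
from h import *
cp=campose("top"); k=lambda u,v:(u/4+220,v/4+130)
print(lev(cp,k(226,224),k(288,183),1,.104))
print(lev(cp,k(419,266),k(461,331),2,.104))
print(lev(cp,k(389,402),k(326,444),3,.104))
E
python3 -m pendant '[{"tx":0,"ty":-0.1,"tz":2,"roll":0},{"tx":0,"ty":-0.1,"tz":4,"roll":0},{"tx":0,"ty":-0.1,"tz":6,"roll":0},{"tx":0,"ty":-0.1,"tz":6,"roll":0},{"tx":0,"ty":-0.1,"tz":6,"roll":0},{"tx":0,"ty":-0.1,"tz":6,"roll":0}]'
python3 -m pendant '[{"tx":-0.2,"ty":-0.5,"tz":0,"roll":6},{"tx":-0.35,"ty":-1.2,"tz":0,"roll":12},{"tx":-0.4,"ty":-1.9,"tz":0,"roll":18},{"tx":-0.3,"ty":-2.6,"tz":0,"roll":24},{"tx":-0.25,"ty":-3.1,"tz":0,"roll":30},{"tx":-0.15,"ty":-3.6,"tz":0,"roll":36},{"tx":0,"ty":-4.1,"tz":0,"roll":42},{"tx":0.15,"ty":-4.4,"tz":0,"roll":45}]';python3 -m pendant '[{"tx":0,"ty":0,"tz":0,"roll":0},{"tx":0,"ty":0,"tz":0,"roll":0},{"tx":0,"ty":0,"tz":0,"roll":0}]'
python3 - <<'E'
from h import *
print("resid");rows([(*pose(4,45,0,1),.09)]); print(observe()["q"][5])
E
python3 -m pendant '[{"tx":0,"ty":1.5,"tz":0,"roll":0},{"tx":0,"ty":1.5,"tz":-3,"roll":0},{"tx":0,"ty":1.5,"tz":-6,"roll":-6},{"tx":0,"ty":1.5,"tz":-8,"roll":-12},{"tx":0,"ty":1.5,"tz":-11,"roll":-18}]'
python3 - <<'E'
from h import *
rows([(*pose(1,45,.01,0),.2),(*pose(1,45,.01,0),.15)])
E
```

```text
(array([0.5934, 0.0309]), np.float64(43.0), np.float64(0.0557))
(array([ 0.5638, -0.1139]), np.float64(44.6), np.float64(0.0576))
(array([ 0.4621, -0.0933]), np.float64(43.7), np.float64(0.0559))
time_s: 12.68
ee_pos: [0.4779, 0.1062, 0.089]
tool_rot: [0.001, -0.629, 0.778, -0.001]
contact_force: [0.2, -0.2, 0.3]
opening: 0.003
time_s: 13.35
ee_pos: [0.5202, 0.0963, 0.0891]
tool_rot: [0.001, -0.282, 0.96, 0.0]
contact_force: [-2.0, 1.8, -1.6]
opening: 0.003
time_s: 13.6
ee_pos: [0.5205, 0.096, 0.0889]
tool_rot: [0.001, -0.285, 0.959, -0.0]
contact_force: [-0.4, -0.0, 0.8]
opening: 0.002
resid
tx 0.07 ty -0.03 tz -0.11 roll -0.1
2.664831829990428
time_s: 14.02
ee_pos: [0.5105, 0.1084, 0.1984]
tool_rot: [-0.001, -0.433, 0.901, 0.0]
contact_force: [0.1, 0.8, -0.5]
opening: 0.003
tx -0.66 ty -16.23 tz -0.16 roll -71.8
tx -0.66 ty -16.23 tz 4.84 roll -71.8
```

```bash
python3 -m pendant '[{"tx":0,"ty":-2,"tz":0,"roll":-7},{"tx":0,"ty":-4,"tz":0,"roll":-14},{"tx":-0.2,"ty":-6,"tz":0,"roll":-21},{"tx":-0.4,"ty":-8,"tz":0,"roll":-28},{"tx":-0.6,"ty":-10,"tz":0,"roll":-35},{"tx":-0.7,"ty":-12,"tz":0,"roll":-42},{"tx":-0.7,"ty":-14,"tz":0,"roll":-49},{"tx":-0.7,"ty":-16.2,"tz":0,"roll":-56}]';python3 -m pendant '[{"tx":0,"ty":0,"tz":2,"roll":-7},{"tx":0,"ty":0,"tz":4,"roll":-14},{"tx":0,"ty":0,"tz":4.8,"roll":-15.8},{"tx":0,"ty":0,"tz":4.8,"roll":-15.8},{"tx":0,"ty":0,"tz":4.8,"roll":-15.8},{"tx":0,"ty":0,"tz":4.8,"roll":-15.8}]'
python3 - <<'E'
from h import *
print(observe()["q"])
rows([(*pose(1,45,.01,0),.084)])
p,d=read_camera("wrist"); cv2.imwrite("pics/w12.png",p)
p,d=read_camera("top"); cv2.imwrite("pics/t12.png",cv2.resize(p[130:260,220:400],None,fx=4,fy=4,interpolation=cv2.INTER_CUBIC))
st=(np.append(pose(1,45,.01,0)[0],.085),pose(1,45,0,0)[1])
print("arc");rows([(*pose(1,t,g/1000,0),.085) for t,g in ((48,6),(54,2),(60,0),(66,0),(72,0),(78,0),(84,0),(90,0))],st)
E
```

```text
time_s: 14.68
ee_pos: [0.6424, 0.0114, 0.1985]
tool_rot: [-0.0, 0.806, -0.592, 0.001]
contact_force: [-0.2, 0.6, -0.7]
opening: 0.0
time_s: 15.18
ee_pos: [0.6425, 0.012, 0.1511]
tool_rot: [-0.0, 0.878, -0.479, 0.001]
contact_force: [0.3, -0.1, 0.0]
opening: 0.0
[-4.90600236e-02  4.29926770e-01  1.65790687e+00 -1.49538585e-04
  1.05140867e+00  9.49861906e-01]
tx -0.08 ty 0.08 tz 6.71 roll -0.4
arc
tx 0.12 ty 0.64 tz 0.00 roll 3.0
tx 0.25 ty 1.53 tz 0.00 roll 9.0
tx 0.30 ty 2.22 tz 0.00 roll 15.0
tx 0.33 ty 2.73 tz 0.00 roll 21.0
tx 0.30 ty 3.23 tz 0.00 roll 27.0
tx 0.23 ty 3.73 tz 0.00 roll 33.0
tx 0.10 ty 4.22 tz 0.00 roll 39.0
tx -0.08 ty 4.69 tz 0.00 roll 45.0
```

View pics/w12.png

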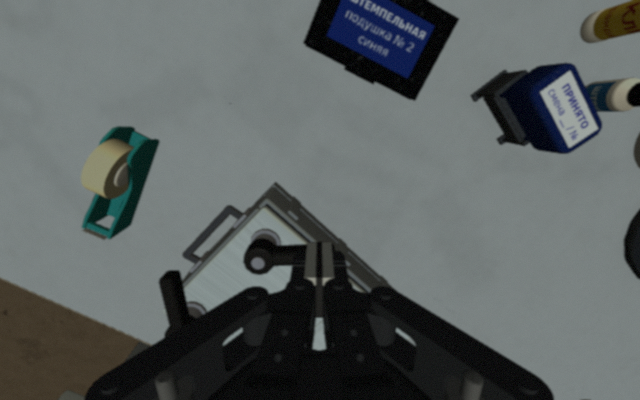

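View pics/t12.png

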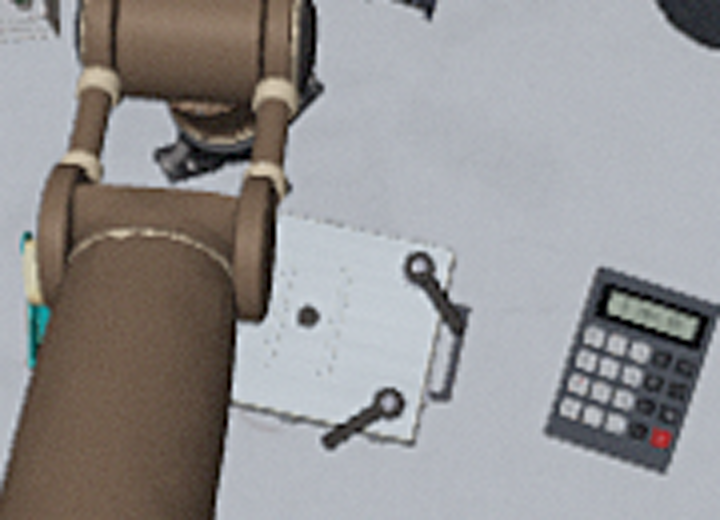

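```bash
python3 -m pendant '[{"tx":0,"ty":0,"tz":2.5,"roll":0},{"tx":0,"ty":0,"tz":5,"roll":0},{"tx":0,"ty":0,"tz":6.7,"roll":0},{"tx":0,"ty":0,"tz":6.7,"roll":0},{"tx":0,"ty":0,"tz":6.7,"roll":0}]'
python3 -m pendant '[{"tx":0.1,"ty":0.6,"tz":0,"roll":3},{"tx":0.25,"ty":1.5,"tz":0,"roll":9},{"tx":0.3,"ty":2.2,"tz":0,"roll":15},{"tx":0.3,"ty":2.7,"tz":0,"roll":21},{"tx":0.3,"ty":3.2,"tz":0,"roll":27},{"tx":0.2,"ty":3.7,"tz":0,"roll":33},{"tx":0.1,"ty":4.2,"tz":0,"roll":39},{"tx":-0.1,"ty":4.7,"tz":0,"roll":45}]'
python3 - <<'E'
from h import *
print("resid");rows([(*pose(1,90,0,0),.084)]); print(observe()["q"][5])
E
python3 -m pendant '[{"tx":0,"ty":0.1,"tz":0,"roll":0},{"tx":0,"ty":0.1,"tz":0,"roll":0},{"tx":0,"ty":0.1,"tz":0,"roll":0}]'
python3 - <<'E'
from h import *
print("resid");rows([(*pose(1,90,0,0),.084)]); print(observe()["q"][5])
E
```

```text
time_s: 15.7
ee_pos: [0.6412, 0.0121, 0.0826]
tool_rot: [0.0, 0.878, -0.479, -0.001]
contact_force: [0.6, -0.2, -0.3]
opening: -0.003
time_s: 16.37
ee_pos: [0.6054, -0.0132, 0.086]
tool_rot: [0.003, -0.626, 0.78, -0.003]
contact_force: [3.0, -1.5, -3.0]
opening: 0.001
resid
tx 0.04 ty 0.37 tz 0.20 roll -0.7
1.6956263302915786
time_s: 16.62
ee_pos: [0.603, -0.0129, 0.0851]
tool_rot: [0.002, -0.629, 0.778, -0.002]
contact_force: [2.4, -1.5, 1.0]
opening: 0.005
resid
tx 0.02 ty 0.13 tz 0.11 roll -0.3
1.6886091795286762
```

```bash
python3 -m pendant '[{"tx":0,"ty":0.15,"tz":0,"roll":0},{"tx":0,"ty":0.25,"tz":0,"roll":0},{"tx":0,"ty":0.25,"tz":0,"roll":0},{"tx":0,"ty":0.25,"tz":0,"roll":0}]'
python3 - <<'E'
from h import *
print("resid");rows([(*pose(1,90,0,0),.084)])
E
python3 -m pendant '[{"tx":0,"ty":0.15,"tz":0,"roll":0},{"tx":0,"ty":0.15,"tz":0,"roll":0},{"tx":0,"ty":0.15,"tz":0,"roll":0}]'
python3 - <<'E'
from h import *
print("resid");rows([(*pose(1,90,0,0),.084)])
E
```

```text
time_s: 16.95
ee_pos: [0.6007, -0.0124, 0.0843]
tool_rot: [0.002, -0.628, 0.778, -0.002]
contact_force: [4.1, -2.8, 3.5]
opening: 0.002
resid
tx 0.02 ty -0.11 tz 0.03 roll -0.3
time_s: 17.2
ee_pos: [0.6005, -0.0123, 0.0845]
tool_rot: [0.003, -0.628, 0.778, -0.003]
contact_force: [6.0, -2.9, 1.9]
opening: -0.005
resid
tx 0.03 ty -0.13 tz 0.05 roll -0.3
```

```bash
python3 -m pendant '[{"tx":0,"ty":-1.5,"tz":0,"roll":0},{"tx":0,"ty":-1.5,"tz":-3,"roll":0},{"tx":0,"ty":-1.5,"tz":-6,"roll":-6},{"tx":0,"ty":0,"tz":-9,"roll":-12},{"tx":0,"ty":3,"tz":-11,"roll":-18}]'
python3 - <<'E'
from h import *
rows([(*pose(3,45,.01,1),.2),(*pose(3,45,.01,1),.15)])
E
```

```text
time_s: 17.62
ee_pos: [0.5698, -0.0052, 0.1953]
tool_rot: [-0.001, 0.744, -0.669, 0.001]
contact_force: [0.6, 0.1, 1.0]
opening: -0.001
tx 4.60 ty 16.19 tz -0.47 roll -27.1
tx 4.60 ty 16.19 tz 4.53 roll -27.1
```

```bash
python3 -m pendant '[{"tx":1,"ty":3.2,"tz":-0.5,"roll":-6},{"tx":2,"ty":6.4,"tz":-0.5,"roll":-12},{"tx":3,"ty":9.6,"tz":-0.5,"roll":-18},{"tx":4,"ty":12.8,"tz":-0.5,"roll":-24},{"tx":4.6,"ty":16.2,"tz":1,"roll":-27},{"tx":4.6,"ty":16.2,"tz":4.5,"roll":-27},{"tx":4.6,"ty":16.2,"tz":4.5,"roll":-27},{"tx":4.6,"ty":16.2,"tz":4.5,"roll":-27}]'; python3 -m pendant '[{"tx":0,"ty":0,"tz":0,"roll":0},{"tx":0,"ty":0,"tz":0,"roll":0}]'
python3 - <<'E'
from h import *
rows([(*pose(3,45,.01,1),.084)])
p,d=read_camera("wrist"); cv2.imwrite("pics/w13.png",p)
p,d=read_camera("top"); cv2.imwrite("pics/t13.png",cv2.resize(p[130:260,220:400],None,fx=4,fy=4,interpolation=cv2.INTER_CUBIC))
E
```

```text
time_s: 18.28
ee_pos: [0.4081, -0.0663, 0.1462]
tool_rot: [0.0, 0.878, -0.479, -0.003]
contact_force: [-0.5, 0.3, 0.1]
opening: -0.003
time_s: 18.45
ee_pos: [0.4127, -0.0673, 0.1491]
tool_rot: [-0.0, 0.878, -0.478, 0.001]
contact_force: [0.0, 0.3, 0.2]
opening: 0.001
tx 0.12 ty -0.03 tz 6.51 roll -0.4
```

View pics/w13.png

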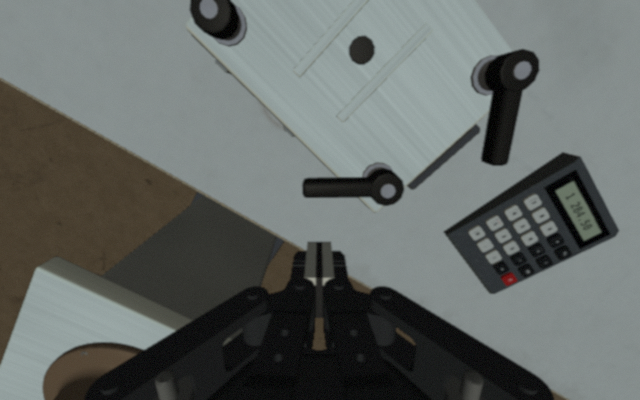

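View pics/t13.png

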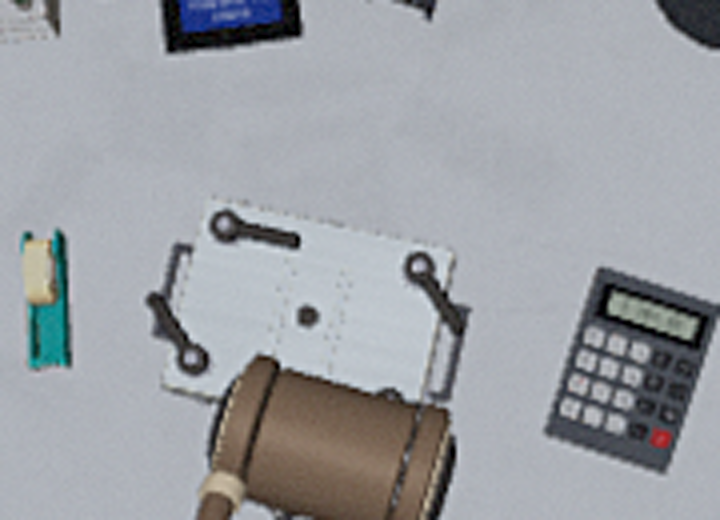

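```bash
python3 -m pendant '[{"tx":0.1,"ty":0,"tz":2.5,"roll":0},{"tx":0.1,"ty":0,"tz":5,"roll":0},{"tx":0.1,"ty":0,"tz":6.5,"roll":0},{"tx":0.1,"ty":0,"tz":6.5,"roll":0},{"tx":0.1,"ty":0,"tz":6.5,"roll":0}]'
python3 -m pendant '[{"tx":-0.1,"ty":-0.6,"tz":0,"roll":3},{"tx":-0.25,"ty":-1.5,"tz":0,"roll":9},{"tx":-0.3,"ty":-2.2,"tz":0,"roll":15},{"tx":-0.3,"ty":-2.7,"tz":0,"roll":21},{"tx":-0.3,"ty":-3.2,"tz":0,"roll":27},{"tx":-0.2,"ty":-3.7,"tz":0,"roll":33},{"tx":-0.1,"ty":-4.2,"tz":0,"roll":39},{"tx":0.1,"ty":-4.7,"tz":0,"roll":45}]'
python3 -m pendant '[{"tx":0,"ty":-0.2,"tz":0,"roll":0},{"tx":0,"ty":-0.2,"tz":0,"roll":0},{"tx":0,"ty":-0.2,"tz":0,"roll":0}]'
python3 - <<'E'
from h import *
print("resid");rows([(*pose(3,90,0,1),.084)]); print(observe()["q"][5])
E
python3 -m pendant '[{"tx":0,"ty":-0.15,"tz":0,"roll":0},{"tx":0,"ty":-0.25,"tz":0,"roll":0},{"tx":0,"ty":-0.25,"tz":0,"roll":0}]'
python3 - <<'E'
from h import *
print("resid");rows([(*pose(3,90,0,1),.084)]); print(observe()["q"][5])
E
```

```text
time_s: 18.97
ee_pos: [0.4114, -0.068, 0.0827]
tool_rot: [0.0, 0.878, -0.479, -0.001]
contact_force: [1.1, 0.8, -0.2]
opening: -0.002
time_s: 19.63
ee_pos: [0.4501, -0.043, 0.0832]
tool_rot: [-0.001, -0.626, 0.78, 0.001]
contact_force: [-2.4, -0.0, -1.5]
opening: -0.003
time_s: 19.88
ee_pos: [0.4534, -0.0437, 0.0834]
tool_rot: [0.0, -0.629, 0.778, 0.0]
contact_force: [-1.6, 3.1, -0.2]
opening: 0.001
resid
tx -0.05 ty 0.02 tz -0.06 roll -0.3
1.5891780697116982
time_s: 20.13
ee_pos: [0.4543, -0.0438, 0.0829]
tool_rot: [-0.001, -0.628, 0.778, 0.002]
contact_force: [-5.3, 3.7, 3.6]
opening: 0.002
resid
tx -0.05 ty 0.11 tz -0.11 roll -0.4
1.590160527249744
```

```bash
python3 -m pendant '[{"tx":0,"ty":1.5,"tz":0,"roll":0},{"tx":0,"ty":1.5,"tz":-3,"roll":0},{"tx":0,"ty":1.5,"tz":-6,"roll":-7},{"tx":0,"ty":1.5,"tz":-9,"roll":-14},{"tx":0,"ty":1.5,"tz":-11.5,"roll":-21},{"tx":0,"ty":1.5,"tz":-11.5,"roll":-28},{"tx":0,"ty":1.5,"tz":-11.5,"roll":-35},{"tx":0,"ty":1.5,"tz":-11.5,"roll":-42}]'
python3 - <<'E'
from h import *
rows([(*pose(2,45,.01,1),.2),(*pose(2,45,.01,1),.15)])
p,d=read_camera("wrist"); cv2.imwrite("pics/w14.png",p)
E
```

```text
time_s: 20.8
ee_pos: [0.4436, -0.0422, 0.2002]
tool_rot: [-0.001, 0.867, -0.499, 0.004]
contact_force: [0.3, -1.1, -0.3]
opening: -0.001
tx 15.02 ty -2.46 tz 0.02 roll -93.0
tx 15.02 ty -2.46 tz 5.02 roll -93.0
```

View pics/w14.png

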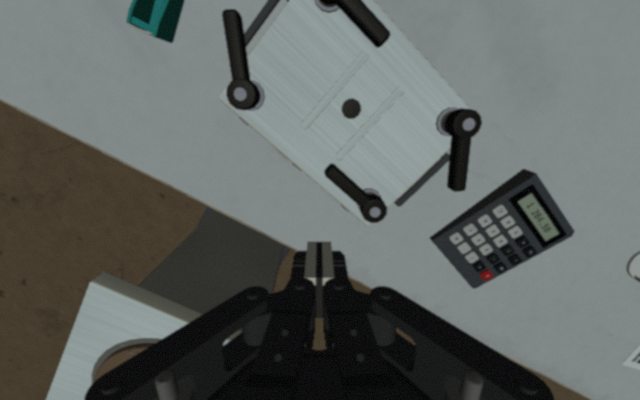

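```bash
python3 -m pendant '[{"tx":2,"ty":-0.4,"tz":0,"roll":-7},{"tx":4,"ty":-0.7,"tz":0,"roll":-14},{"tx":6,"ty":-1,"tz":0,"roll":-21},{"tx":8,"ty":-1.3,"tz":0,"roll":-28},{"tx":10,"ty":-1.6,"tz":0,"roll":-35},{"tx":12,"ty":-2,"tz":0,"roll":-42},{"tx":14,"ty":-2.3,"tz":0,"roll":-49},{"tx":15,"ty":-2.5,"tz":0,"roll":-56}]'
python3 -m pendant '[{"tx":0,"ty":0,"tz":0,"roll":-7},{"tx":0,"ty":0,"tz":0,"roll":-14},{"tx":0,"ty":0,"tz":1,"roll":-21},{"tx":0,"ty":0,"tz":2,"roll":-28},{"tx":0,"ty":0,"tz":3,"roll":-35},{"tx":0,"ty":0,"tz":5,"roll":-37},{"tx":0,"ty":0,"tz":5,"roll":-37},{"tx":0,"ty":0,"tz":5,"roll":-37}]'
python3 - <<'E'
from h import *
print(observe()["q"])
rows([(*pose(2,45,.01,1),.084)])
p,d=read_camera("wrist"); cv2.imwrite("pics/w15.png",p)
E
```

```text
time_s: 21.52
ee_pos: [0.5401, -0.1619, 0.1989]
tool_rot: [0.001, 0.999, -0.035, 0.002]
contact_force: [1.4, -0.0, 0.5]
opening: -0.0
time_s: 22.18
ee_pos: [0.5371, -0.1593, 0.1473]
tool_rot: [-0.0, 0.96, 0.281, -0.0]
contact_force: [0.0, -0.2, 0.2]
opening: -0.003
[-3.65890732e-01  2.91814100e-01  1.85947538e+00 -3.28646235e-04
  9.91208933e-01 -9.35702758e-01]
tx 0.26 ty 0.22 tz 6.33 roll -0.5
```

View pics/w15.png

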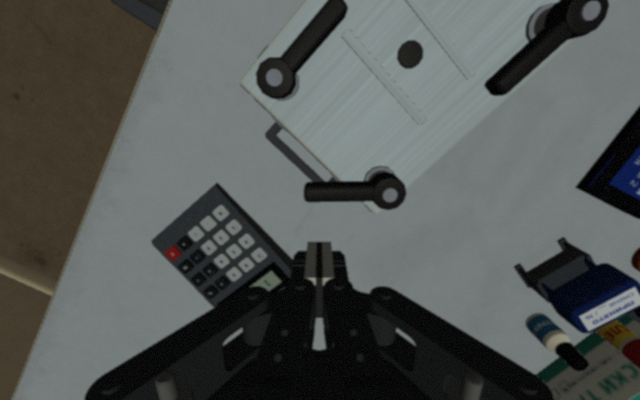

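```bash
python3 -m pendant '[{"tx":0.25,"ty":0.2,"tz":2.5,"roll":-0.5},{"tx":0.25,"ty":0.2,"tz":5,"roll":-0.5},{"tx":0.25,"ty":0.2,"tz":6.3,"roll":-0.5},{"tx":0.25,"ty":0.2,"tz":6.3,"roll":-0.5},{"tx":0.25,"ty":0.2,"tz":6.3,"roll":-0.5}]'
python3 -m pendant '[{"tx":-0.1,"ty":-0.6,"tz":0,"roll":3},{"tx":-0.25,"ty":-1.5,"tz":0,"roll":9},{"tx":-0.3,"ty":-2.2,"tz":0,"roll":15},{"tx":-0.3,"ty":-2.7,"tz":0,"roll":21},{"tx":-0.3,"ty":-3.2,"tz":0,"roll":27},{"tx":-0.2,"ty":-3.7,"tz":0,"roll":33},{"tx":-0.1,"ty":-4.2,"tz":0,"roll":39},{"tx":0.1,"ty":-4.7,"tz":0,"roll":45}]'
python3 -m pendant '[{"tx":0,"ty":-0.2,"tz":0,"roll":0},{"tx":0,"ty":-0.2,"tz":0,"roll":0},{"tx":0,"ty":-0.2,"tz":0,"roll":0}]'
python3 - <<'E'
from h import *
print("resid");rows([(*pose(2,90,0,1),.084)]); print(observe()["q"][5])
E
python3 -m pendant '[{"tx":0,"ty":-0.15,"tz":0,"roll":0},{"tx":0,"ty":-0.25,"tz":0,"roll":0},{"tx":0,"ty":-0.25,"tz":0,"roll":0}]'
python3 - <<'E'
from h import *
print("resid");rows([(*pose(2,90,0,1),.084)]); print(observe()["q"][5])
E
```

```text
time_s: 22.65
ee_pos: [0.5406, -0.1595, 0.0849]
tool_rot: [-0.0, 0.958, 0.286, -0.0]
contact_force: [0.5, 0.7, 0.9]
opening: 0.004
time_s: 23.32
ee_pos: [0.5172, -0.1208, 0.0869]
tool_rot: [0.001, 0.995, -0.105, 0.002]
contact_force: [0.3, -2.2, -1.5]
opening: 0.001
time_s: 23.57
ee_pos: [0.5172, -0.1195, 0.0868]
tool_rot: [0.002, 0.995, -0.1, 0.001]
contact_force: [-2.7, -4.2, 1.3]
opening: 0.003
resid
tx -0.16 ty 0.09 tz 0.28 roll 0.3
-0.10451849937340393
time_s: 23.82
ee_pos: [0.5173, -0.1189, 0.0869]
tool_rot: [0.003, 0.995, -0.099, 0.001]
contact_force: [-2.9, -10.5, 0.2]
opening: -0.003
resid
tx -0.17 ty 0.15 tz 0.29 roll 0.4
-0.09969799563587137
```

```bash
python3 -m pendant '[{"tx":0,"ty":1.5,"tz":0,"roll":0},{"tx":0,"ty":1.5,"tz":-3,"roll":0},{"tx":0,"ty":1.5,"tz":-6,"roll":-7},{"tx":0,"ty":1.5,"tz":-9,"roll":-14},{"tx":0,"ty":1.5,"tz":-11.5,"roll":-21}]'
python3 - <<'E'
from h import *
rows([(*pose(4,45,.01,0),.2),(*pose(4,45,.01,0),.15)])
E
```

```text
time_s: 24.23
ee_pos: [0.5149, -0.1304, 0.2037]
tool_rot: [0.001, 0.996, 0.085, 0.002]
contact_force: [0.8, -0.3, -0.3]
opening: -0.001
tx 3.92 ty -23.08 tz 0.37 roll -23.4
tx 3.92 ty -23.08 tz 5.37 roll -23.4
```

```bash
python3 -m pendant '[{"tx":0.6,"ty":-3.5,"tz":0,"roll":-4},{"tx":1.2,"ty":-7,"tz":0,"roll":-8},{"tx":1.8,"ty":-10.5,"tz":0,"roll":-12},{"tx":2.4,"ty":-14,"tz":0,"roll":-16},{"tx":3,"ty":-17.5,"tz":0,"roll":-20},{"tx":3.6,"ty":-21,"tz":1,"roll":-23},{"tx":3.9,"ty":-23.1,"tz":3,"roll":-23.4},{"tx":3.9,"ty":-23.1,"tz":5.4,"roll":-23.4}]'
python3 -m pendant '[{"tx":0,"ty":0,"tz":0,"roll":0},{"tx":0,"ty":0,"tz":0,"roll":0},{"tx":0,"ty":0,"tz":0,"roll":0}]'
python3 - <<'E'
from h import *
print(observe()["q"])
rows([(*pose(4,45,.01,0),.084)])
p,d=read_camera("wrist"); cv2.imwrite("pics/w16.png",p)
E
```

```text
time_s: 24.9
ee_pos: [0.5177, 0.109, 0.1491]
tool_rot: [-0.0, 0.959, 0.285, 0.005]
contact_force: [0.6, -0.9, 0.3]
opening: -0.002
time_s: 25.15
ee_pos: [0.5158, 0.1041, 0.1474]
tool_rot: [0.0, 0.96, 0.282, 0.001]
contact_force: [-0.1, -0.8, 0.4]
opening: 0.002
[ 1.16417159e-01  2.29108486e-01  1.94050565e+00 -7.05545074e-05
  9.69539456e-01 -4.54349903e-01]
tx -0.13 ty -0.04 tz 6.34 roll -0.5
```

View pics/w16.png

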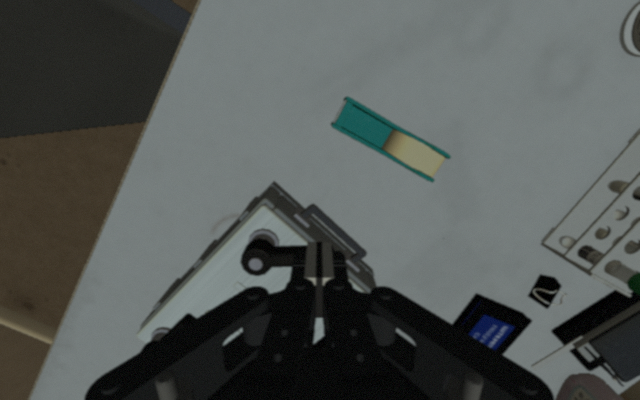

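Clear of the tape dispenser, lever 4 is ahead of the +y face; descend and push.

```bash
python3 -m pendant '[{"tx":-0.1,"ty":0,"tz":2.5,"roll":-0.5},{"tx":-0.1,"ty":0,"tz":5,"roll":-0.5},{"tx":-0.1,"ty":0,"tz":6.4,"roll":-0.5},{"tx":-0.1,"ty":0,"tz":6.4,"roll":-0.5},{"tx":-0.1,"ty":0,"tz":6.4,"roll":-0.5}]'
python3 -m pendant '[{"tx":0.1,"ty":0.6,"tz":0,"roll":3},{"tx":0.25,"ty":1.5,"tz":0,"roll":9},{"tx":0.3,"ty":2.2,"tz":0,"roll":15},{"tx":0.3,"ty":2.7,"tz":0,"roll":21},{"tx":0.3,"ty":3.2,"tz":0,"roll":27},{"tx":0.2,"ty":3.7,"tz":0,"roll":33},{"tx":0.1,"ty":4.2,"tz":0,"roll":39},{"tx":-0.1,"ty":4.7,"tz":0,"roll":45}]'
python3 -m pendant '[{"tx":0,"ty":0.2,"tz":0,"roll":0},{"tx":0,"ty":0.2,"tz":0,"roll":0},{"tx":0,"ty":0.2,"tz":0,"roll":0}]'
python3 - <<'E'
from h import *
print("resid");rows([(*pose(4,90,0,0),.084)])
E
python3 -m pendant '[{"tx":0,"ty":0.15,"tz":0,"roll":0},{"tx":0,"ty":0.25,"tz":0,"roll":0},{"tx":0,"ty":0.25,"tz":0,"roll":0}]'
python3 - <<'E'
from h import *
print("resid");rows([(*pose(4,90,0,0),.084)])
E
```

```text
time_s: 25.62
ee_pos: [0.5144, 0.1032, 0.0825]
tool_rot: [0.0, 0.959, 0.285, 0.0]
contact_force: [0.6, -0.4, 0.9]
opening: 0.002
time_s: 26.28
ee_pos: [0.5407, 0.0642, 0.0841]
tool_rot: [-0.001, 0.994, -0.106, 0.002]
contact_force: [0.0, 2.6, -2.1]
opening: 0.0
time_s: 26.53
ee_pos: [0.5406, 0.0625, 0.0839]
tool_rot: [-0.001, 0.995, -0.102, 0.003]
contact_force: [1.2, 4.0, 0.6]
opening: 0.004
resid
tx -0.13 ty -0.12 tz -0.01 roll 0.1
time_s: 26.78
ee_pos: [0.5406, 0.0618, 0.0839]
tool_rot: [-0.002, 0.995, -0.103, 0.003]
contact_force: [3.6, 9.4, 2.7]
opening: -0.002
resid
tx -0.15 ty -0.19 tz -0.01 roll -0.0
```

```bash
python3 -m pendant '[{"tx":0,"ty":-1.5,"tz":0,"roll":0},{"tx":0,"ty":-1.5,"tz":-4,"roll":0},{"tx":0,"ty":-1.5,"tz":-8,"roll":0},{"tx":0,"ty":0,"tz":-12,"roll":0},{"tx":0,"ty":3.5,"tz":-14,"roll":0},{"tx":0,"ty":7,"tz":-16,"roll":0},{"tx":-1,"ty":10.5,"tz":-18,"roll":0},{"tx":-2,"ty":14,"tz":-20,"roll":0}]'
python3 -m pendant '[{"tx":0,"ty":3.5,"tz":0,"roll":0},{"tx":0,"ty":7,"tz":0,"roll":0},{"tx":0,"ty":10,"tz":0,"roll":0},{"tx":0,"ty":10,"tz":0,"roll":0},{"tx":0,"ty":10,"tz":0,"roll":0},{"tx":0,"ty":10,"tz":0,"roll":0}]'
python3 - <<'E'
from h import *
p,d=read_camera("wrist"); cv2.imwrite("pics/w17.png",p); np.save("w17.npy",d)
p,d=read_camera("top"); cv2.imwrite("pics/t17.png",cv2.resize(p[130:260,220:400],None,fx=4,fy=4,interpolation=cv2.INTER_CUBIC))
p,d=read_camera("scene"); cv2.imwrite("pics/s17.png",cv2.resize(p[160:260,230:410],None,fx=4,fy=4,interpolation=cv2.INTER_CUBIC))
E
```

```text
time_s: 27.45
ee_pos: [0.4886, -0.0753, 0.2835]
tool_rot: [0.001, 0.995, -0.102, 0.0]
contact_force: [-0.0, -0.2, 0.5]
opening: -0.002
time_s: 27.95
ee_pos: [0.4686, -0.1713, 0.2819]
tool_rot: [0.0, 0.995, -0.103, -0.0]
contact_force: [-0.6, -0.8, 0.3]
opening: 0.006
```

View pics/w17.png

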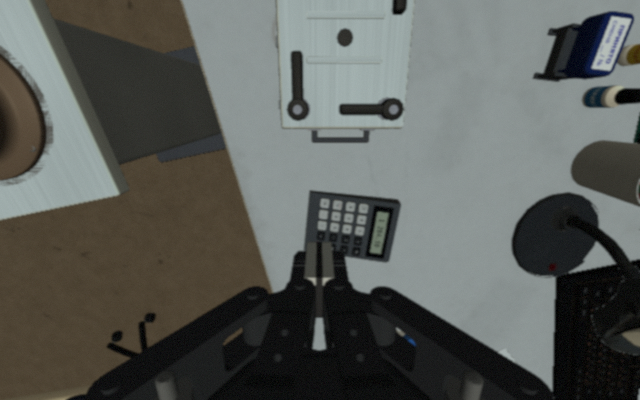

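View pics/t17.png

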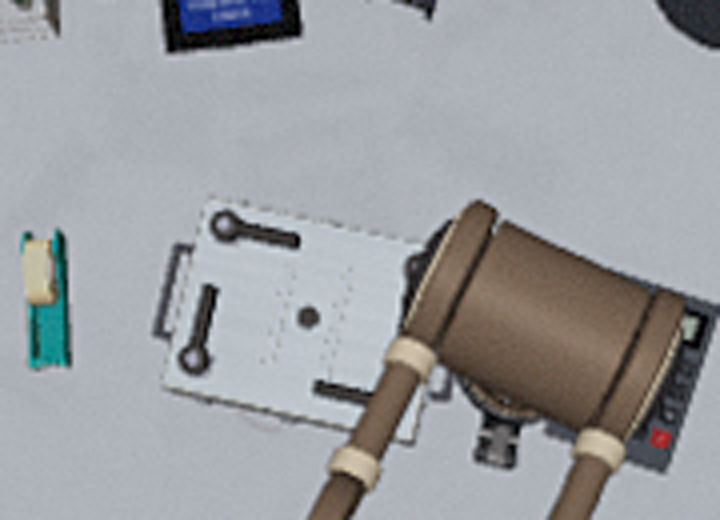

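View pics/s17.png

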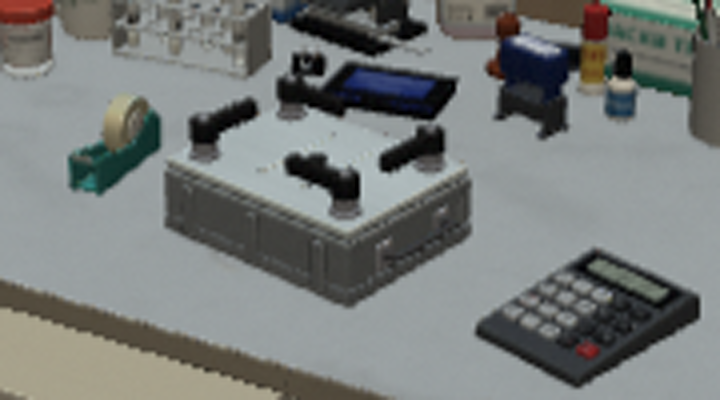

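Run:
```python
from h import *
cp=campose("top"); k=lambda u,v:(u/4+220,v/4+130)
print(lev(cp,k(223,225),k(299,241),1,.099))
print(lev(cp,k(193,358),k(210,286),4,.099))
cp=campose("wrist")
print(lev(cp,(393,109),(341,110),2,.099)); print(lev(cp,(297.5,109),(296,52),3,.099))
p=cv2.imread("pics/w17.png"); cv2.imwrite("pics/w17c.png",cv2.resize(p[0:160,240:440],None,fx=3.7,fy=3.7,interpolation=cv2.INTER_CUBIC))
```

```text
(array([0.5934, 0.0337]), np.float64(89.1), np.float64(0.0583))
(array([0.4929, 0.0533]), np.float64(89.5), np.float64(0.0556))
(array([ 0.5626, -0.1102]), np.float64(88.8), np.float64(0.0561))
(array([ 0.4614, -0.0893]), np.float64(89.6), np.float64(0.0555))
```

View pics/w17c.png

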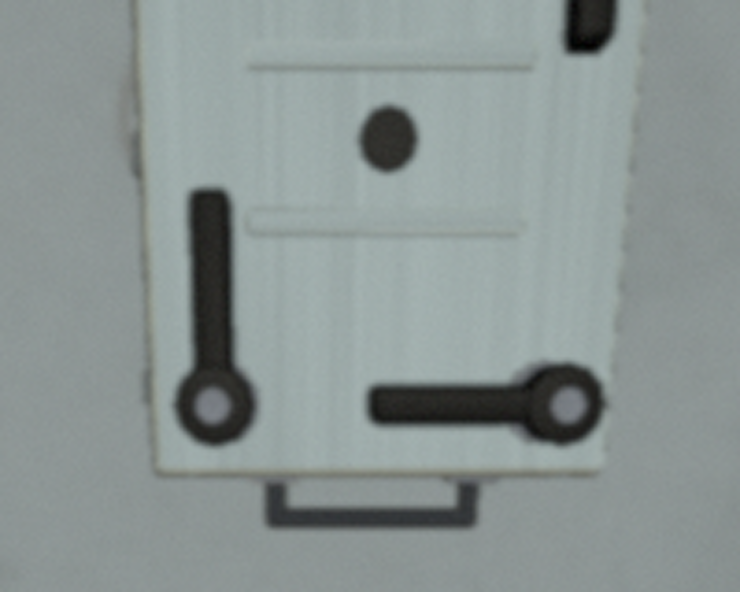

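All four levers read within about a degree of home, and the arm is clear of everything. Handing in.

```bash
python3 -c "
from station import *
print(sign_off())"
```

```text
the job is handed in; nothing more can be done
None
```

The lid is tightened and the job is handed in, at about 28 s of the 72 s allowed. I pushed the levers with the closed fingertips in the order 1, 3, 2, 4: first all to about 45°, then all home against their stops.

- **First round:** the top camera read lever 1 at 43.0°, lever 2 at 44.6° and lever 3 at 43.7°. Lever 4 I judged only by where the finger stopped, within about 1 mm of its 45° position. All four levers started about 5–7° in from fully loose.
- **Second round:** each lever stopped firmly, at about 7–11 N of wrist force. The final readings were 89.1°, 88.8°, 89.6° and 89.5° for levers 1 to 4, within image accuracy of 90°.
- **Lid and surroundings:** in the last pictures the lid sits flat on the rim and the levers lie along the edges. I saw no change in the calculator or tape dispenser. I did not check the jar at the end, but the arm did not work near it after leaving its start pose.
- **Measurement mismatch:** the top and wrist cameras disagreed by up to about 3 mm on where the case was. I used a value between the two, and the hub positions then matched the wrist camera to about 1 mm.

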